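# Lock the findings away for the night

### The job

Lock up the jewellery findings for the night: first move the copper pan off the strongbox lid and stand it flat, with its whole foot on the perforated steel plate, then draw the bolt and open the lid wide, stand every pail and mug that is on the bench upright inside, shut the lid and shoot the bolt fully home. Keep the pails and mugs upright on the way and set them down rather than drop them, and leave the jar, brick and bur stand where they are.

Things in the scene. Friction and masses are not known exactly. Their poses are not given: they have to be found in the camera images.
- strongbox: Plywood strongbox fixed to the bench. Origin on the bench under the middle of its inner compartment; x points from the front (robot side) to the hinge at the back, y along its width, z up. Outside x -142..107, y -152..152 mm. Compartment: x -95..95, y -140..140 mm, floor at z 12, wall tops at z 120 mm. In front a fixed wooden rail, x -142..-100 mm, its top (z 132 mm) level with the shut lid.
- keeper (a point): Mouth of the brass keeper (staple) on the fixed front rail, at strongbox x -120, y -70, z 142 mm; the keeper is 12 mm long in x, 32 mm wide and 24 mm high above the rail.
- lid (a joint): Lid of the strongbox, a plywood panel 205 x 304 x 12 mm hinged along y at the back. 0 = shut, its top face 132 mm above the bench; grows as its front edge swings up and back, at most 1.9 rad; upright it reaches 325 mm high. Stiff hinge: the lid stays at any angle; 8 to 12 N at the handle moves it. It cannot be raised while the bolt is in the keeper.
- lid_hinge (a point): Point on the hinge line, in the middle of the box's width: strongbox x 107, y 0, z 120 mm.
- lid_handle (a point): Middle of the steel bar handle on the lid, which runs along strongbox y: round bar 10 mm thick, 100 mm long, its axis 35 mm above the lid's top face. With the lid shut: strongbox x -78, y 70, z 167 mm (185 mm in front of the hinge line and 47 mm above it).
- bolt (a joint): Brass barrel bolt on top of the lid; it moves along strongbox x. 0 = shot fully home into the keeper on the front rail, 0.036 m = fully drawn back towards the hinge; the rod leaves the keeper at about 0.022. Friction about 1.5 N.
- bolt_knob (a point): Middle of the bolt's upright round knob, 18 mm thick, 22 mm tall, standing free above the rod (knob 22 to 44 mm above the lid's top face, this point 32 mm above it). Guides at the ends of the bolt leave it free: 28 mm in front of its axis when home, 35 mm behind it when drawn.
- pan: Copper pickling pan, about 260 g, that stands on the lid at the start. Origin: centre of its underside, z up. Foot 90 mm across, rim 104 mm across at z 36 mm. One straight level handle points along its own +x, from x 48 to 160 mm, its axis at z 31 mm: a bare copper shank 10 mm wide up to x 85 mm, then a dark wooden grip 14 mm wide and 14 mm high.
- pan_grip (a point): Point on the axis of the pan's wooden grip: pan x 105, y 0, z 31 mm.
- solder_plate: Perforated steel soldering plate, 200 x 200 x 4 mm, fixed flat on the bench. Origin: centre of its underside; top at z 4 mm.
- pail1: Small steel pail holding silver-coloured findings, about 220 g; may be absent. Origin: centre of its underside, z up. 66 mm across at the foot, 78 mm at the rim, rim at z 66 mm. A rigid upright bail arches over it in its own y-z plane, with a wooden grip on top: 12 x 36 x 12 mm (long along y), centre at x 0, y 0, z 99 mm (total height 105 mm).
- pail2: Small steel pail holding brass-coloured findings, about 220 g; may be absent. Origin: centre of its underside, z up. 66 mm across at the foot, 78 mm at the rim, rim at z 66 mm. A rigid upright bail arches over it in its own y-z plane, with a wooden grip on top: 12 x 36 x 12 mm (long along y), centre at x 0, y 0, z 99 mm (total height 105 mm).
- mug1: Blue enamel mug holding metal findings, about 220 g; may be absent. Origin: centre of its underside, z up. 76 mm across, 88 mm high, wall 3 mm. Its ear handle points along its own +x, from x 36 to 72 mm, z 27 to 78 mm, and is a flat strap 10 mm wide (along y); grip point at x 56, y 0, z 72 mm.
- mug2: White enamel mug holding metal findings, about 220 g; may be absent. Origin: centre of its underside, z up. 76 mm across, 88 mm high, wall 3 mm. Its ear handle points along its own +x, from x 36 to 72 mm, z 27 to 78 mm, and is a flat strap 10 mm wide (along y); grip point at x 56, y 0, z 72 mm.
- jar: Bystander: closed glass jar, 84 mm across, 130 mm tall, origin at the centre of its underside.
- brick: Bystander: white soldering brick 100 x 65 x 38 mm, origin at the centre of its underside.
- bur_stand: Bystander: stepped round white bur stand, 140 mm across, about 100 mm tall with its burs, origin at the centre of its underside.
Mind the look-alikes: they are no part of the job. What is meant by the mug1 is not purple, and is the smaller of those in its own colour. Leave any purple or turquoise look-alike of the pail2 alone.

How it is judged (in metres and radians):
On the way, in this order (a step that is already met when the one before it is completed fails the run):
1. the pan stands flat on the steel plate, released (x of pan in the frame of solder_plate between -0.055 and 0.055 m and y of pan in the frame of solder_plate between -0.055 and 0.055 m and z of pan in the frame of solder_plate between 0 and 0.01 m and angle between pan's own z axis and vertical below 0.12 rad and contact force between pan and the fingers below 0.1 N), for 0.2 s.
2. the bolt is drawn and the lid is open wide (1.3 rad or more) (value of joint lid above 1.3 rad), for 0.2 s.
3. every pail and mug stands upright in the open strongbox, released (x of pail1 in the frame of strongbox between -0.08 and 0.08 m and y of pail1 in the frame of strongbox between -0.125 and 0.125 m and z of pail1 in the frame of strongbox between 0.004 and 0.022 m and angle between each of pail1, pail2, mug1, mug2's own z axis and vertical below 0.2 rad and x of pail2 in the frame of strongbox between -0.08 and 0.08 m and y of pail2 in the frame of strongbox between -0.125 and 0.125 m and z of pail2 in the frame of strongbox between 0.004 and 0.022 m and x of mug1 in the frame of strongbox between -0.08 and 0.08 m and y of mug1 in the frame of strongbox between -0.125 and 0.125 m and z of mug1 in the frame of strongbox between 0.004 and 0.022 m and x of mug2 in the frame of strongbox between -0.08 and 0.08 m and y of mug2 in the frame of strongbox between -0.125 and 0.125 m and z of mug2 in the frame of strongbox between 0.004 and 0.022 m and contact force between each of pail1, pail2, mug1, mug2 and the fingers below 0.1 N and value of joint lid above 0.9 rad), for 0.3 s.
4. the lid is shut with the bolt still drawn (value of joint lid below 0.03 rad and value of joint bolt above 0.02 m), for 0.1 s.
5. the bolt is shot fully home in the keeper (value of joint lid below 0.03 rad and value of joint bolt below 0.004 m), for 0.2 s.
At the end, for the whole second after the job is handed in: Pan flat on the steel plate (centre within 55 mm of the plate's centre along each edge); every pail and mug present upright (0.2 rad) on the strongbox floor; lid shut (under 0.03 rad); bolt home (within 4 mm of its end stop); pails and mugs at rest (all of step 5 and x of pan in the frame of solder_plate between -0.055 and 0.055 m and y of pan in the frame of solder_plate between -0.055 and 0.055 m and z of pan in the frame of solder_plate between 0 and 0.01 m and angle between pan's own z axis and vertical below 0.12 rad and x of pail1 in the frame of strongbox between -0.08 and 0.08 m and y of pail1 in the frame of strongbox between -0.125 and 0.125 m and z of pail1 in the frame of strongbox between 0.004 and 0.022 m and angle between each of pail1, pail2, mug1, mug2's own z axis and vertical below 0.2 rad and x of pail2 in the frame of strongbox between -0.08 and 0.08 m and y of pail2 in the frame of strongbox between -0.125 and 0.125 m and z of pail2 in the frame of strongbox between 0.004 and 0.022 m and x of mug1 in the frame of strongbox between -0.08 and 0.08 m and y of mug1 in the frame of strongbox between -0.125 and 0.125 m and z of mug1 in the frame of strongbox between 0.004 and 0.022 m and x of mug2 in the frame of strongbox between -0.08 and 0.08 m and y of mug2 in the frame of strongbox between -0.125 and 0.125 m and z of mug2 in the frame of strongbox between 0.004 and 0.022 m and linear speed of each of pail1, pail2, mug1, mug2 below 0.02 m/s); the robot touches nothing.
It fails at once if the jar, brick or bur stand is moved more than 30 mm (distance of any of jar, brick, bur_stand from where it was at the start of the episode above 0.03 m).
It fails at once if a pail or mug is tipped more than 0.8 rad (its findings spill) (angle between any of pail1, pail2, mug1, mug2's own z axis and vertical above 0.8 rad).
It fails at once if a pail or mug is dropped (falls free, untouched, faster than 0.75 m/s) ((height (world z) of pail1 above 0.03 m and linear speed of pail1 above 0.75 m/s and contact force between pail1 and anything else below 0.01 N) or (height (world z) of pail2 above 0.03 m and linear speed of pail2 above 0.75 m/s and contact force between pail2 and anything else below 0.01 N) or (height (world z) of mug1 above 0.03 m and linear speed of mug1 above 0.75 m/s and contact force between mug1 and anything else below 0.01 N) or (height (world z) of mug2 above 0.03 m and linear speed of mug2 above 0.75 m/s and contact force between mug2 and anything else below 0.01 N)).
Of pail1, pail2, mug1, mug2 only 2 to 4 are there at a start; the rules pass over those that are not, and their reading is None.
At some moment in a run one of pan may be knocked a few centimetres aside while the robot is not near it.
It also fails if it takes over 210 s, if anything falls off the work surface, if the arm or the gripper's body presses on something with over 40 N, if the wrist force passes 120 N, or if a joint passes its speed limit or range.

### The arm

A 7-joint arm with a two-finger parallel gripper is mounted at the origin on the work surface. World frame = base frame: x ahead of the robot, y to its left, z up, the work surface at z = 0. Lengths are in mm, angles in rad, forces in N, time in s.
With the tool pointing down it reaches from about 400 to 875 mm from the base axis. Payload 4.4 kg.
Tool frame: the origin (TCP) lies at the very end of the fingers, on their centre line; the grasp point (between the pads) lies 19 mm behind it; z points along the fingers, y is the line along which they close (so a half turn about z gives the same grasp; the last joint's range is limited). The gripper opens to 85 mm and grips with 20 to 120 N. Pads are 22 mm wide; open, the fingers measure 114 mm over their backs; the gripper's body (76 mm by 85 mm) begins 54 mm behind the grasp point. The pads swing forward as they close: fully open they stand 13 mm farther back than shut.
Start: joints at [-1.383, 0.628, 0.038, 1.517, -0.027, 0.996, -0.02], TCP at [163.179, 629.198, 210.213] pointing down, gripper open.
Joint ranges: [-3.06, 3.06], [-0.37, 2.12], [-1.25, 1.32], [0.18, 2.47], [-1.1, 4.24], [0.23, 1.98], [-2.94, 2.94]. Speed limits (rad/s): [2.57, 2.57, 3.14, 3.14, 3.14, 3.14, 3.14].

### API

Orientations are given as [roll, pitch, yaw] about the fixed x, y, z axes, in that order (R = Rz(yaw) Ry(pitch) Rx(roll)).
In Python, from cell import status, get_image, ctrl, models gives the robot as it stands.
- The arm moves only by the shell command python3 -m handwheel 'ROWS' [OPENING]. ROWS is JSON, a list of rows, each an object with "delta_pos": the shift along the world's x, y, z in cm, a list of three; "yaw": the turn about the world's z in rad. A call has 1 to 10 rows; each row shifts and turns the commanded pose from where the row before left it; what a row does not reach is not made up. A row lasts 1/12 s, in which the tool goes at most 41.7 mm and 7.16 degrees, less where a joint would pass 70% of its speed; a pose out of reach is approached as far as the arm can. A call is refused whole if a number of a shift passes 4.17 or a number of a turn 0.125, either way. A call with a gripper value outside its range is refused whole. OPENING is the opening, from -1 (shut) to 1 (fully open), set as the call begins (- or left out, the last holds). The fingers move at their own pace and stop on an object; the grip force is fixed at half the most. Time passes only in rows, so rows that do not move let the fingers close. It gives the time, the measured TCP pose, the force, the opening and the grip force at its end, in the units of the state.
- status.read_state(): the state, without advancing time (a new reading comes with each control period).
- get_image(name): name is "scene" or "top" or "wrist"; returns a dict with "color" (384x512x3 uint8, red, green, blue), "z_map" (384x512 float32, mm along the optical axis (not along the pixel's ray), 0 where there is no reading), "fx", "fy", "cx", "cy" (pixels), "position" and "rotation" of the camera in the world; the wrist camera has in their place "hand_eye" (4x4, takes a point from camera to tool coordinates, whose origin is the TCP and whose axes are the flange's). Camera axes: x right, y up, looking along -z (the intrinsics and any distortion apply to the point x, -y, -z); pixel columns grow to the right and rows downward; lengths in mm; the calibration is good to about 2 mm. A picture is of the moment at which its call begins: read the wrist's pose just before it.
- ctrl.finish_job(): hands the job in; it is judged then, once.
Trained networks look in a picture, given as the dict that the camera call returned (one of the last four; its "shot" number tells which), for a name from the list of things; names that differ only in an ending like _2 or _b are one class to them, and where a whole thing is asked for, a point or a joint stands for the part that bears it (a point fixed in the world has none). Each returns a list of dicts, best first, with "score" (0 to 1); they miss things now and then, are a little off and sometimes report something else, mostly with a low value. They report only what shows in the picture. A call takes as long as a camera call. They do not tell look-alikes from the thing itself.
- models.boxes_of(picture, name): "rect" ([left, top, right, bottom] in pixels, round what is visible of it).
The state is a dict: "clock": time; "qpos": joint angles; "qd": joint speeds; "tau": joint torques, N m; "eef_pos": TCP position; "tool_rot": TCP orientation; "force": force on the tool from outside, world axes, zero at the start; "torque": the same for the moment, N m; "width": finger opening in mm; "gripper_force": force on a finger pad.
Only numpy, scipy, OpenCV 4.12 (cv2) and the standard library are available. Lean on these libraries where they do the work, as an engineer would, in place of code of your own. Each camera call takes 0.05 s, during which the arm holds its last target. There are 200 camera calls.

## Working session

There is one attempt and no reset: what is moved stays moved. The work goes in short steps, Python scripts to look and compute and a shell command to move; the robot and the scene stay as the last step left them, time stands still between calls to the robot, and variables do not carry over. Pictures are saved under pics/ and viewed, at most 14 in all, crops included, and the job is handed in when it is done.

```bash
mkdir -p pics; ls; cat > h.py <<'E'
import numpy as np, cv2
from cell import status, get_image, ctrl, models
from scipy.spatial.transform import Rotation as Rn
def cloud(im, st=None):
    z=im["z_map"]; v,u=np.mgrid[0:z.shape[0],0:z.shape[1]]
    p=np.stack([(u-im["cx"])/im["fx"]*z, -(v-im["cy"])/im["fy"]*z, -z],-1)
    if "hand_eye" in im:
        H=np.array(im["hand_eye"]); p=p@H[:3,:3].T+H[:3,3]
        R=Rn.from_euler("xyz",st["tool_rot"]).as_matrix(); return p@R.T+np.array(st["eef_pos"])
    R=np.array(im["rotation"]); R=R if R.shape==(3,3) else Rn.from_euler("xyz",R).as_matrix()
    return p@R.T+np.array(im["position"])
def save(im,name,crop=None,scale=1):
    c=im["color"][:,:,::-1]
    if crop: c=c[crop[1]:crop[3],crop[0]:crop[2]]
    cv2.imwrite("pics/"+name+".png",cv2.resize(c,None,fx=scale,fy=scale,interpolation=cv2.INTER_CUBIC))
E
python3 - <<'E'
from h import *
s=status.read_state(); print({k:np.round(v,3).tolist() for k,v in s.items() if k!='tau'})
for n in ["top","scene"]:
    im=get_image(n); save(im,n+"0",None,1.5); print(n,{k:v for k,v in im.items() if k not in("color","z_map")})
    for o in ["strongbox","lid_handle","bolt_knob","pan","pan_grip","solder_plate","pail1","pail2","mug1","mug2","jar","brick","bur_stand"]:
        print(o,[(np.round(d["rect"]).astype(int).tolist(),round(d["score"],2)) for d in models.boxes_of(im,o)][:5])
    np.savez(n+"0.npz",c=im["color"],p=cloud(im))
E
```

```text
pics
{'clock': 0.0, 'qpos': [-1.383, 0.629, 0.038, 1.518, -0.027, 0.996, -0.02], 'qd': [-0.001, -0.001, -0.0, -0.002, -0.001, -0.002, 0.0], 'eef_pos': [162.971, 628.543, 209.294], 'tool_rot': [-3.14, -0.0, 2.888], 'force': [0.599, -0.795, 0.114], 'torque': [-0.017, -0.03, 0.029], 'gripper_force': 0.0, 'width': 85.336}
top {'fx': 377.44678512959365, 'fy': 377.44678512959365, 'cx': 260.7515165928165, 'cy': 188.0165953553806, 'position': array([ 293.63634598,   52.49735228, 1418.69524957]), 'rotation': array([ 0.16654707, -0.01594975, -1.57089564]), 'shot': 1}
strongbox [([225, 149, 317, 228], 0.81)]
lid_handle [([227, 147, 318, 211], 0.77)]
bolt_knob []
pan [([239, 132, 284, 183], 0.91)]
pan_grip [([240, 131, 285, 183], 0.9)]
solder_plate [([339, 184, 387, 238], 0.82)]
pail1 [([195, 195, 214, 221], 0.92), ([158, 136, 184, 162], 0.69), ([187, 163, 209, 185], 0.55)]
pail2 [([195, 195, 214, 221], 0.92), ([158, 136, 184, 162], 0.69), ([187, 163, 209, 185], 0.55)]
mug1 [([112, 156, 154, 202], 0.95), ([181, 241, 205, 260], 0.88), ([151, 205, 179, 239], 0.67)]
mug2 [([112, 156, 154, 202], 0.9
[... 700 characters left out ...]
], 0.49)]
solder_plate [([168, 123, 235, 171], 0.79)]
pail1 [([298, 218, 321, 245], 0.98), ([279, 283, 308, 306], 0.97), ([281, 240, 300, 268], 0.84), ([135, 156, 164, 179], 0.6)]
pail2 [([298, 218, 321, 245], 0.98), ([279, 283, 308, 306], 0.97), ([281, 240, 300, 268], 0.84), ([135, 156, 164, 179], 0.6)]
mug1 [([327, 268, 375, 310], 0.72), ([332, 231, 360, 258], 0.71), ([329, 190, 358, 224], 0.66), ([281, 241, 302, 265], 0.23)]
mug2 [([327, 268, 375, 310], 0.72), ([332, 231, 360, 258], 0.71), ([329, 190, 358, 224], 0.66), ([281, 241, 302, 265], 0.23)]
jar [([245, 266, 272, 296], 0.71), ([333, 231, 363, 258], 0.16)]
brick [([134, 157, 163, 178], 0.57)]
bur_stand [([140, 173, 179, 215], 0.85)]
```

View pics/top0.png

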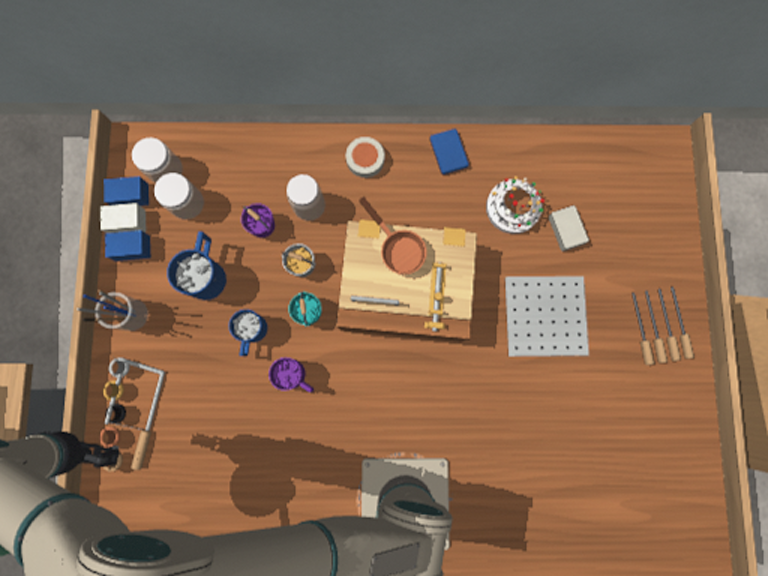

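View pics/scene0.png

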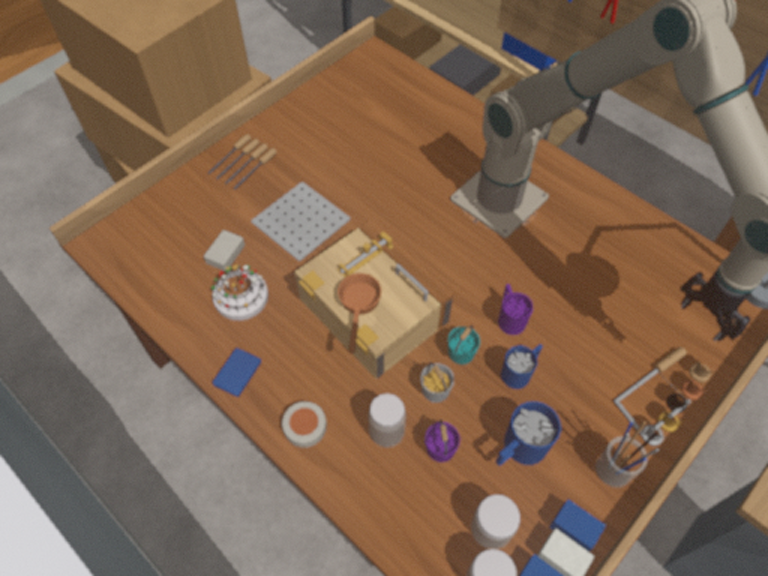

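The views show these candidates (top-image native pixels):
- **Pails:** steel with brass findings at (198,173), turquoise at (203,206), purple at (172,147).
- **Mugs:** small blue at (165,218), big blue at (131,181), purple at (191,250).

I choose pail2 at (198,173) and mug1 at (165,218). pail1 and mug2 appear to be absent. The pan is at (269,169), the plate at (364,210), and the knob is near (291,191).

```bash
python3 - <<'E'
from h import *
for n in ["top","scene"]:
    d=np.load(n+"0.npz"); P=d["p"].reshape(-1,3); C=d["c"].reshape(-1,3).astype(int)
    hsv=cv2.cvtColor(d["c"],cv2.COLOR_RGB2HSV).reshape(-1,3).astype(int)
    def sel(x0,x1,y0,y1,z0,z1): return (P[:,0]>x0)&(P[:,0]<x1)&(P[:,1]>y0)&(P[:,1]<y1)&(P[:,2]>z0)&(P[:,2]<z1)
    print(n, "bench z", np.median(P[sel(300,500,-50,150,-30,30)][:,2]))
    m=sel(350,800,-160,260,122,142)
    r=cv2.minAreaRect(P[m][:,:2].astype(np.float32)); print("lid",r,np.median(P[m][:,2]),cv2.boxPoints(r).round().tolist())
    # pan: copper
    m=sel(350,850,-160,260,140,200)
    q=P[m];qc=hsv[m]; 
    cop=(qc[:,0]<14)&(qc[:,1]>90); print("pan pts",cop.sum(),q[cop].mean(0), np.percentile(q[cop],[2,98],axis=0).round())
    mets=~cop; 
    m=sel(300,700,-420,-120,-15,20)&(hsv[:,1]<60)
    r=cv2.minAreaRect(P[m][:,:2].astype(np.float32)); print("plate",r,m.sum(), P[m].mean(0))
    for nm,mm in [("blue",(hsv[:,0]>100)&(hsv[:,0]<125)&(hsv[:,1]>110)&sel(350,700,250,560,10,140))]:
        lab=P[mm]; print(nm,len(lab)); 
        img=np.zeros(d["c"].shape[:2],np.uint8); img.reshape(-1)[mm]=1
        k,l,st,ce=cv2.connectedComponentsWithStats(img)
        for i in range(1,k):
            if st[i,4]>15: print(st[i],ce[i].round(),P[l.reshape(-1)==i].mean(0).round(),np.percentile(P[l.reshape(-1)==i],[2,98],axis=0).round().tolist())
t=np.load("top0.npz");p=t["p"]
for nm,(u,v) in dict(pail2=(198,173),mug1=(165,218),jar=(201,128),turq=(203,206),purppail=(172,147),purpmug=(191,250),big=(131,181),knob=(291,186),handle=(250,200),pan=(269,169),pangrip=(247,139),brick=(378,151),bur=(343,137)).items(): print(nm,p[v,u].round())
E
```

```text
top bench z 0.5042869897193896
lid ((574.1264038085938, 57.233306884765625), (436.9954528808594, 350.7200622558594), 84.71466827392578) 132.67019480254987 [[379.0, -144.0], [729.0, -176.0], [769.0, 259.0], [420.0, 291.0]]
pan pts 437 [602.0798035   21.97563928 158.68418246] [[525. -43. 140.]
 [692. 100. 173.]]
plate ((526.2056884765625, -330.8594055175781), (368.87518310546875, 176.9228057861328), 6.421501636505127) 2293 [ 453.39975176 -338.9954403     4.75962412]
blue 671
[112 155  38  45 501] [133. 181.] [543. 487.  88.] [[484.0, 447.0, 19.0], [627.0, 548.0, 126.0]]
[154 207  24  29 170] [166. 221.] [400. 369.  62.] [[353.0, 339.0, 16.0], [448.0, 411.0, 92.0]]
scene bench z 0.6557775671703894
lid ((577.312255859375, 55.3919677734375), (439.9442443847656, 353.1430969238281), 84.66048431396484) 132.46905122649866 [[381.0, -147.0], [733.0, -180.0], [774.0, 258.0], [422.0, 291.0]]
pan pts 414 [591.64279721  15.77273891 157.85749743] [[530. -42. 140.]
 [698. 101. 175.]]
plate ((525.4876708984375, -331.48297119140625), (367.12188720703125, 180.5056915283203), 5.486277103424072) 1536 [ 461.63005736 -336.99009688    4.5089237 ]
blue 277
[341 249  12   9  46] [347. 254.] [440. 402.  45.] [[426.0, 388.0, 15.0], [452.0, 410.0, 84.0]]
[348 269  13   4  32] [354. 270.] [503. 465. 106.] [[492.0, 454.0, 89.0], [521.0, 478.0, 122.0]]
[333 293  13  16  83] [339. 300.] [610. 491.  88.] [[588.0, 484.0, 32.0], [637.0, 496.0, 116.0]]
[353 295  15  13  73] [359. 301.] [569. 539.  86.] [[551.0, 525.0, 31.0], [583.0, 549.0, 122.0]]
pail2 [568. 254. 104.]
mug1 [412. 373.  65.]
jar [726. 244. 129.]
turq [451. 234. 103.]
purppail [664. 351. 100.]
purpmug [299. 277.  67.]
big [540. 491.  98.]
knob [515. -72. 143.]
handle [462.  68. 176.]
pan [577.   3. 133.]
pangrip [674.  80. 170.]
brick [ 671. -416.   31.]
bur [ 704. -267.  102.]
```

```bash
python3 - <<'E'
from h import *
from scipy.optimize import least_squares
def lcc(mask,op=3):
    m=cv2.morphologyEx(mask.astype(np.uint8),cv2.MORPH_OPEN,np.ones((op,op)))
    k,l,st,ce=cv2.connectedComponentsWithStats(m); i=1+np.argmax(st[1:,4]); return l==i
for n in ["top","scene"]:
    d=np.load(n+"0.npz"); p=d["p"]; x,y,z=p[...,0],p[...,1],p[...,2]
    hsv=cv2.cvtColor(d["c"],cv2.COLOR_RGB2HSV).astype(int)
    m=lcc((abs(z-132.5)<5)&(x>350)&(x<760)&(y>-160)&(y<240),3)
    r=cv2.minAreaRect(p[m][:,:2].astype(np.float32)); print("lid",r,cv2.boxPoints(r).round().tolist())
    m=lcc((abs(z-4.5)<5)&(hsv[...,1]<60)&(x>300)&(y<-120)&(y>-450),3)
    r=cv2.minAreaRect(p[m][:,:2].astype(np.float32)); print("plate",r)
    def circ(mask,R):
        q=p[mask][:,:2]; f=lambda c:np.hypot(q[:,0]-c[0],q[:,1]-c[1])-R
        s=least_squares(f,q.mean(0),loss="soft_l1",f_scale=2); return s.x.round(1),len(q),np.abs(s.fun).mean().round(2)
    cop=(hsv[...,0]<14)&(hsv[...,1]>90)
    print("pan rim",circ(cop&(z>160)&(z<174)&(x<630)&(x>480)&(y<60)&(y>-80),51))
    g=(z>150)&(z<176)&(x>630)&(x<720)&(y>40)&(y<130); print("pan grip",p[g].mean(0).round(1),g.sum(),cv2.fitLine(p[g][:,:2].astype(np.float32),cv2.DIST_HUBER,0,.01,.01).ravel())
    for nm,cx,cy in [("pail2",568,254)]:
        w=(np.hypot(x-cx,y-cy)<60)&(y>207)
        g=w&(z>88)&(z<112); print(nm,"grip",p[g].mean(0).round(1),g.sum(),cv2.minAreaRect(p[g][:,:2].astype(np.float32)))
        print("rim",circ(w&(z>58)&(z<72),38.5))
    w=np.hypot(x-405,y-370)<75
    print("mug1 rim",circ(w&(z>82)&(z<94)&(np.hypot(x-412,y-370)<50),37.5), "top pts",p[w&(z>80)&(z<94)].mean(0))
    g=w&(hsv[...,0]>100)&(hsv[...,0]<125)&(hsv[...,1]>110)&(x<372)&(z>30); print("ear",p[g].mean(0).round(1),g.sum(),p[g].max(0) if g.sum() else 0)
    g=(z>140)&(z<185)&(y<-40)&(y>-140)&(x<560)&(x>380); print("bolt",p[g].mean(0).round(1), p[g&(z>165)].round().tolist()[:12])
    g=(z>155)&(z<185)&(y>0)&(y<150)&(x<500)&(x>400); print("handle",p[g].mean(0).round(1),g.sum(),cv2.minAreaRect(p[g][:,:2].astype(np.float32)))
E
```

```text
lid ((523.457275390625, 39.38115692138672), (216.21438598632812, 252.57310485839844), 84.6285171508789) [[388.0, -56.0], [639.0, -80.0], [659.0, 135.0], [408.0, 159.0]]
plate ((449.55853271484375, -353.77520751953125), (198.32472229003906, 190.95480346679688), 0.0015250894939526916)
pan rim (array([572.2,   6.8]), 153, np.float64(3.38))
pan grip [664.7  78.2 169.4] 104 [7.810149e-01 6.245124e-01 6.639480e+02 7.766650e+01]
pail2 grip [575.6 258.3 101.7] 46 ((576.0425415039062, 258.6377868652344), (72.96212768554688, 11.720343589782715), 69.68909454345703)
rim (array([575.4, 259. ]), 72, np.float64(1.63))
mug1 rim (array([413.7, 375.8]), 71, np.float64(1.55)) top pts [410.73233849 377.44592924  86.77107355]
ear [359.5 381.7  58.1] 37 [371.80512491 386.62283172  83.75203686]
bolt [468.8 -69.6 153. ] [[559.0, -43.0, 168.0], [479.0, -68.0, 175.0], [480.0, -72.0, 174.0], [475.0, -64.0, 180.0], [475.0, -68.0, 179.0], [476.0, -71.0, 176.0], [476.0, -75.0, 178.0], [472.0, -61.0, 178.0], [473.0, -65.0, 174.0], [472.0, -68.0, 177.0], [472.0, -71.0, 176.0], [472.0, -75.0, 178.0]]
handle [462.8  
[... 622 characters left out ...]
3086, 11.929990768432617), 75.1557846069336)
rim (array([580.5, 258.9]), 82, np.float64(1.92))
mug1 rim (array([418.1, 375.8]), 88, np.float64(1.97)) top pts [413.22704118 375.05853557  85.9817942 ]
ear [359.7 384.8  67.7] 7 [369.50316276 387.40860329  80.92664231]
bolt [476.2 -69.8 152.2] [[475.0, -80.0, 174.0], [474.0, -75.0, 178.0], [468.0, -76.0, 172.0], [466.0, -73.0, 173.0], [480.0, -74.0, 179.0], [476.0, -73.0, 176.0], [473.0, -71.0, 175.0], [472.0, -67.0, 178.0], [470.0, -64.0, 179.0], [482.0, -73.0, 176.0], [480.0, -70.0, 177.0], [480.0, -65.0, 181.0]]
handle [468.2  72.5 170. ] 86 ((466.23431396484375, 69.93091583251953), (107.52737426757812, 13.648077964782715), 84.20663452148438)
```

```bash
R='{"delta_pos":[2.4,-2.8,0.6],"yaw":-0.112}'
python3 -m handwheel '[{"delta_pos":[2.4,-2.8,0.6],"yaw":-0.112},{"delta_pos":[2.4,-2.8,0.6],"yaw":-0.112},{"delta_pos":[2.4,-2.8,0.6],"yaw":-0.112},{"delta_pos":[2.4,-2.8,0.6],"yaw":-0.112},{"delta_pos":[2.4,-2.8,0.6],"yaw":-0.112},{"delta_pos":[2.4,-2.8,0.6],"yaw":-0.112},{"delta_pos":[2.4,-2.8,0.6],"yaw":-0.112},{"delta_pos":[2.4,-2.8,0.6],"yaw":-0.112},{"delta_pos":[2.4,-2.8,0.6],"yaw":-0.112},{"delta_pos":[2.4,-2.8,0.6],"yaw":-0.112}]'
python3 -m handwheel '[{"delta_pos":[2.4,-2.8,0.6],"yaw":-0.112},{"delta_pos":[2.4,-2.8,0.6],"yaw":-0.112},{"delta_pos":[2.4,-2.8,0.6],"yaw":-0.112},{"delta_pos":[2.4,-2.8,0.6],"yaw":-0.112},{"delta_pos":[2.4,-2.8,0.6],"yaw":-0.112},{"delta_pos":[2.4,-2.8,0.6],"yaw":-0.112},{"delta_pos":[2.4,-2.8,0.6],"yaw":-0.112},{"delta_pos":[2.4,-2.8,0.6],"yaw":-0.112},{"delta_pos":[2.4,-2.8,0.6],"yaw":-0.112},{"delta_pos":[2.4,-2.8,0.6],"yaw":-0.112}]'
python3 -m handwheel '[{"delta_pos":[0,0,0],"yaw":0},{"delta_pos":[0,0,0],"yaw":0},{"delta_pos":[0,0,0],"yaw":0}]' -0.2
cat > pan.py <<'E'
from h import *
import sys
s=status.read_state(); im=get_image("wrist"); save(im,sys.argv[1],None,1.5); p=cloud(im,s); np.savez("w.npz",c=im["color"],p=p)
print(np.round(s["eef_pos"],1),np.round(s["tool_rot"],3),s["width"],s["clock"])
u=lambda q:q.reshape(-1,3)
hsv=cv2.cvtColor(im["color"],cv2.COLOR_RGB2HSV).astype(int); x,y,z=p[...,0],p[...,1],p[...,2]
g=(z>158)&(z<180)&(x>625)&(x<720)&(y>35)&(y<130)
if g.sum(): print("grip",p[g].mean(0).round(1),g.sum(),cv2.minAreaRect(p[g][:,:2].astype(np.float32)))
g=(z>140)&(z<185)&(y<-40)&(y>-140)&(x<560)&(x>380)
if g.sum(): print("bolt",g.sum(),p[g&(z>168)].mean(0).round(1))
for n in ["pan","lid_handle","bolt_knob"]: print(n,[(np.round(d["rect"]).tolist(),round(d["score"],2)) for d in models.boxes_of(im,n)][:3])
E
python3 pan.py w1
```

```text
clock: 2.23
eef_pos: [404.1, 347.8, 270.8]
tool_rot: [3.141, -0.001, 1.762]
force: [0.5, 0.8, -1.1]
width: 85.4
gripper_force: 0.0
clock: 3.07
eef_pos: [644.1, 68.0, 330.7]
tool_rot: [-3.141, -0.0, 0.643]
force: [1.1, 0.7, -0.1]
width: 85.3
gripper_force: 0.0
clock: 3.32
eef_pos: [642.9, 69.7, 329.8]
tool_rot: [-3.14, 0.0, 0.649]
force: [-0.4, 0.4, -0.3]
width: 51.6
gripper_force: 0.0
[642.9  69.7 329.8] [-3.14   0.     0.649] 51.59136620750671 3.3167
grip [667.2  77.6 170.3] 1109 ((662.3548583984375, 74.07485961914062), (99.46371459960938, 13.060674667358398), 37.92350387573242)
bolt 1602 [477.7 -66.6 175. ]
pan [([218.0, 99.0, 308.0, 282.0], 0.61)]
lid_handle [([109.0, 115.0, 384.0, 354.0], 0.97)]
bolt_knob [([228.0, 282.0, 307.0, 351.0], 0.7), ([97.0, 107.0, 386.0, 359.0], 0.55)]
```

View pics/w1.png

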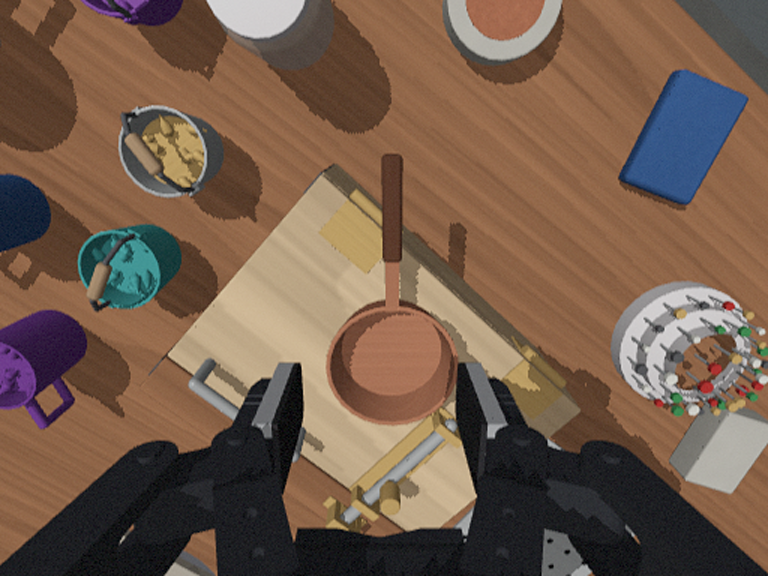

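The wrist view confirms the pan, with its grip at (262,138) native. It also shows the steel pail with brass findings at (113,100) beside its turquoise look-alike at (85,177). I'll measure precisely from this picture.

```bash
python3 - <<'E'
from h import *
from scipy.optimize import least_squares
d=np.load("w.npz"); p=d["p"]; c=d["c"]; hsv=cv2.cvtColor(c,cv2.COLOR_RGB2HSV).astype(int); x,y,z=p[...,0],p[...,1],p[...,2]
def circ(mask,R):
    q=p[mask][:,:2]; f=lambda c:np.hypot(q[:,0]-c[0],q[:,1]-c[1])-R
    s=least_squares(f,q.mean(0),loss="soft_l1",f_scale=2); return s.x.round(1),len(q),np.abs(s.fun).mean().round(2)
cop=(hsv[...,0]<14)&(hsv[...,1]>90)
print("pan",circ(cop&(z>164)&(z<174)&(np.hypot(x-575,y-7)<60),51))
w=(np.hypot(x-577,y-259)<60)
print("pail rim",circ(w&(z>62)&(z<72),38.5))
g=w&(z>92)&(z<112); print("pail grip",p[g].mean(0),g.sum(),cv2.minAreaRect(p[g][:,:2].astype(np.float32)))
# lid handle bar
g=(z>158)&(z<178)&(x>430)&(x<500)&(y>0)&(y<150); print("bar",p[g].mean(0),g.sum(),cv2.minAreaRect(p[g][:,:2].astype(np.float32)))
g=(z>168)&(z<182)&(np.hypot(x-478,y+67)<30); print("knob",np.median(p[g],0),p[g].min(0),p[g].max(0))
# lid plane edges
m=(abs(z-132)<5)&(x>350)&(x<680)&(y>-180)&(y<200)&(hsv[...,1]<170); m=cv2.morphologyEx(m.astype(np.uint8),cv2.MORPH_OPEN,np.ones((5,5)))>0
q=p[m]; print("z lid",np.median(q[:,2])); r=cv2.minAreaRect(q[:,:2].astype(np.float32)); print(r,cv2.boxPoints(r))
E
```

```text
pan (array([576.4,   7.8]), 1144, np.float64(2.08))
pail rim (array([580.4, 259.9]), 569, np.float64(1.61))
pail grip [580.98024579 259.42319278 102.87204597] 438 ((580.6380615234375, 260.7206726074219), (64.01092529296875, 11.696054458618164), 69.88560485839844)
bar [470.7210672   96.60102027 170.04409229] 424 ((467.8971862792969, 72.64323425292969), (108.8466796875, 10.134568214416504), 85.62837982177734)
knob [476.64565316 -66.93698238 176.2328232 ] [464.71665073 -77.08064804 168.07698973] [483.02123248 -59.67890194 178.72471445]
z lid 133.04063379477532
((519.8203125, -3.2374114990234375), (304.21319580078125, 249.83566284179688), 84.58734893798828) [[ 381.11154 -142.88252]
 [ 629.8332  -166.44905]
 [ 658.52905  136.4077 ]
 [ 409.80743  159.97423]]
```

```bash

python3 -m handwheel '[{"delta_pos":[0.5,-0.1,-3.5],"yaw":0.01},{"delta_pos":[0.5,-0.1,-3.5],"yaw":0},{"delta_pos":[0,0,-3.5],"yaw":0},{"delta_pos":[0,0,-3.5],"yaw":0},{"delta_pos":[0,0,-2.2],"yaw":0},{"delta_pos":[0,0,-1.1],"yaw":0},{"delta_pos":[0,0,-1.1],"yaw":0},{"delta_pos":[0,0,0],"yaw":0},{"delta_pos":[0,0,0],"yaw":0}]'
python3 -m handwheel '[{"delta_pos":[0,0,0],"yaw":0},{"delta_pos":[0,0,0],"yaw":0},{"delta_pos":[0,0,0],"yaw":0},{"delta_pos":[0,0,0],"yaw":0},{"delta_pos":[0,0,0],"yaw":0},{"delta_pos":[0,0,0],"yaw":0},{"delta_pos":[0,0,0],"yaw":0},{"delta_pos":[0,0,0],"yaw":0}]' -1
python3 -m handwheel '[{"delta_pos":[0,0,0.3],"yaw":0},{"delta_pos":[0,0,0.6],"yaw":0},{"delta_pos":[0,0,1],"yaw":0},{"delta_pos":[0,0,1],"yaw":0},{"delta_pos":[0,0,1],"yaw":0},{"delta_pos":[0,0,1],"yaw":0},{"delta_pos":[0,0,0],"yaw":0}]'
python3 - <<'E'
from h import *
im=get_image("scene"); save(im,"s1",(180,100,330,260),4)
E
```

```text
clock: 4.27
eef_pos: [653.8, 67.4, 147.2]
tool_rot: [3.141, -0.001, 0.658]
force: [0.2, -0.2, 0.5]
width: 34.3
gripper_force: 0.0
clock: 4.93
eef_pos: [654.6, 67.8, 147.0]
tool_rot: [3.14, -0.003, 0.658]
force: [3.8, 2.1, 3.9]
width: 8.8
gripper_force: 59.4
clock: 5.52
eef_pos: [654.8, 66.9, 198.3]
tool_rot: [3.139, -0.004, 0.658]
force: [0.8, -1.3, 0.2]
width: 0.0
gripper_force: 0.0
```

View pics/s1.png

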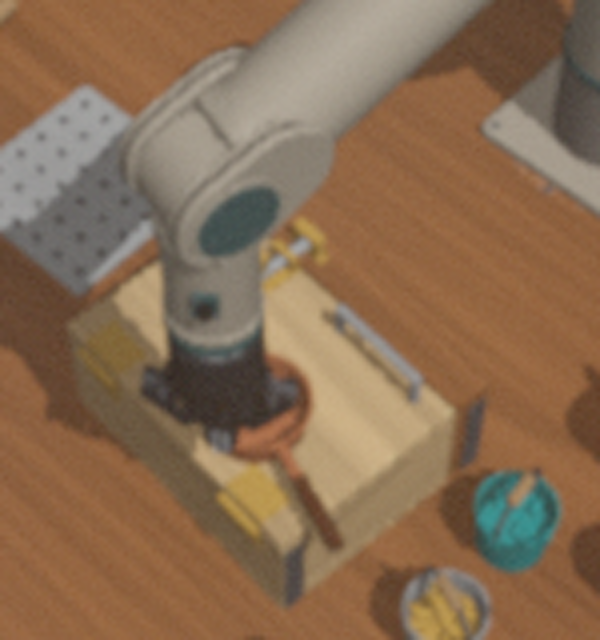

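The picture shows the pan still on the lid, with its grip at about (262,227) native scene pixels, so nothing is held. The pan shifted or the grasp slipped, so I'll rise, reopen and remeasure.

```bash

python3 -m handwheel '[{"delta_pos":[0,0,3.5],"yaw":0},{"delta_pos":[0,0,3.5],"yaw":0},{"delta_pos":[0,0,3.5],"yaw":0},{"delta_pos":[-1,0,3],"yaw":0},{"delta_pos":[0,0,0],"yaw":0},{"delta_pos":[0,0,0],"yaw":0}]' -0.2
cat > panfit.py <<'E'
from h import *
from scipy.optimize import least_squares
def panfit(p,c):
    hsv=cv2.cvtColor(c,cv2.COLOR_RGB2HSV).astype(int); x,y,z=p[...,0],p[...,1],p[...,2]
    R0=(x>400)&(x<760)&(y>-170)&(y<200)
    cop=(hsv[...,0]<14)&(hsv[...,1]>90)&R0
    m=cop&(z>162)&(z<175)
    q=p[m][:,:2]; 
    img=m.astype(np.uint8); k,l,st,ce=cv2.connectedComponentsWithStats(img); i=1+np.argmax(st[1:,4]); q=p[l==i][:,:2]
    s=least_squares(lambda c:np.hypot(q[:,0]-c[0],q[:,1]-c[1])-51,q.mean(0),loss="soft_l1",f_scale=2)
    d=np.hypot(x-s.x[0],y-s.x[1]); g=(d>85)&(d<165)&(z>158)&(z<180)&(hsv[...,2]<120)&(hsv[...,0]<20)&(hsv[...,1]>60)&R0
    r=cv2.minAreaRect(p[g][:,:2].astype(np.float32)); gm=np.median(p[g],0)
    a=np.arctan2(gm[1]-s.x[1],gm[0]-s.x[0]); print("pan",s.x.round(1),np.abs(s.fun).mean(),"grip",gm.round(1),r,"ang",a, "grip98",(s.x+98*np.array([np.cos(a),np.sin(a)])).round(1))
if __name__=="__main__":
    s=status.read_state(); im=get_image("wrist"); p=cloud(im,s); print(np.round(s["eef_pos"],1),np.round(s["tool_rot"],3),s["width"],s["clock"]); save(im,"w2",None,1.2); panfit(p,im["color"])
E
python3 panfit.py
```

```text
clock: 6.07
eef_pos: [643.7, 67.1, 332.2]
tool_rot: [3.14, -0.003, 0.658]
force: [0.1, 0.0, -1.0]
width: 34.2
gripper_force: 0.0
[643.7  67.1 332.2] [ 3.14e+00 -3.00e-03  6.58e-01] 34.194956026065185 6.0667
pan [598.6  66.1] 28.106021266297322 grip [633.9 165.  170.4] ((563.4744873046875, 139.80226135253906), (181.03289794921875, 37.283443450927734), 19.635175704956055) ang 1.2284447549807278 grip98 [631.5 158.4]
```

View pics/w2.png

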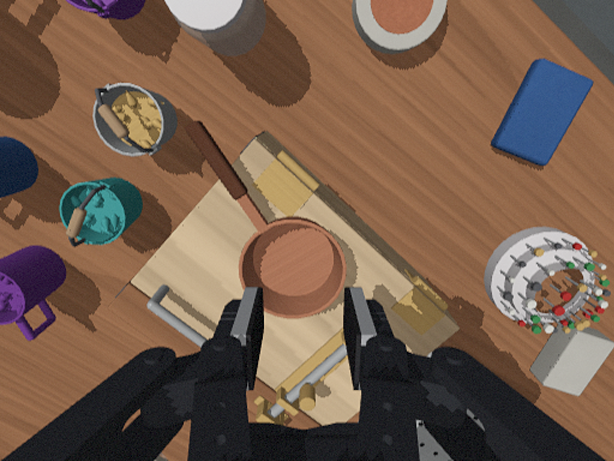

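The pan has moved and turned: its bowl is now at about (244,222) native and its grip at (180,132). I'll refit it.

```bash
cat > panfit2.py <<'E'
from h import *
from scipy.optimize import least_squares
import sys
s=status.read_state(); im=get_image("wrist"); p=cloud(im,s); c=im["color"]
u0,v0=float(sys.argv[1]),float(sys.argv[2]); zb=float(sys.argv[3]) if len(sys.argv)>3 else 132
hsv=cv2.cvtColor(c,cv2.COLOR_RGB2HSV).astype(int); x,y,z=p[...,0],p[...,1],p[...,2]
v,u=np.mgrid[0:384,0:512]; cop=(hsv[...,0]<14)&(hsv[...,1]>90)&(np.hypot(u-u0,v-v0)<60)&(z>zb+30)&(z<zb+42)
q=p[cop][:,:2]; f=least_squares(lambda a:np.hypot(q[:,0]-a[0],q[:,1]-a[1])-50.5,q.mean(0),loss="soft_l1",f_scale=1); o=f.x
d=np.hypot(x-o[0],y-o[1]); g=(d>88)&(d<162)&(abs(z-zb-37)<7)&(hsv[...,2]<110)&(hsv[...,0]<20)
g=cv2.morphologyEx(g.astype(np.uint8),cv2.MORPH_OPEN,np.ones((3,3)))
k,l,st,ce=cv2.connectedComponentsWithStats(g); i=1+np.argmax(st[1:,4]); g=l==i
r=cv2.minAreaRect(p[g][:,:2].astype(np.float32)); w=np.array(r[0])-o
print("pan",o.round(1),len(q),np.abs(f.fun).mean().round(2),"grip",r,p[g].mean(0).round(1),"ang",np.arctan2(w[1],w[0]),np.hypot(*w))
E
python3 panfit2.py 244 222
```

```text
pan [584.8  36.1] 1342 2.96 grip ((627.5934448242188, 151.3153533935547), (69.84027862548828, 14.315162658691406), 69.48188018798828) [628.8 151.5 170.1] ang 1.2155364118845073 122.90305785253007
```

```bash

python3 -m handwheel '[{"delta_pos":[-0.4,1.05,-1],"yaw":0.111},{"delta_pos":[-0.4,1.05,-3.5],"yaw":0.111},{"delta_pos":[-0.4,1.05,-3.5],"yaw":0.111},{"delta_pos":[-0.4,1.05,-3],"yaw":0.111},{"delta_pos":[-0.4,1.05,-2],"yaw":0.111},{"delta_pos":[-0.4,1.05,-2],"yaw":0},{"delta_pos":[0,0,-1.5],"yaw":0},{"delta_pos":[0,0,-1],"yaw":0},{"delta_pos":[0,0,-1],"yaw":0},{"delta_pos":[0,0,0],"yaw":0}]'
python3 -m handwheel '[{"delta_pos":[0,0,0],"yaw":0},{"delta_pos":[0,0,0],"yaw":0},{"delta_pos":[0,0,0],"yaw":0},{"delta_pos":[0,0,0],"yaw":0},{"delta_pos":[0,0,0],"yaw":0},{"delta_pos":[0,0,0],"yaw":0},{"delta_pos":[0,0,0],"yaw":0},{"delta_pos":[0,0,0],"yaw":0}]' -1
python3 -m handwheel '[{"delta_pos":[0,0,0.3],"yaw":0},{"delta_pos":[0,0,0.6],"yaw":0},{"delta_pos":[0,0,1],"yaw":0},{"delta_pos":[0,0,1],"yaw":0},{"delta_pos":[0,0,1],"yaw":0},{"delta_pos":[0,0,1],"yaw":0},{"delta_pos":[0,0,0],"yaw":0}]'
python3 - <<'E'
from h import *
im=get_image("scene"); save(im,"s2",(180,100,330,260),3)
E
```

```text
clock: 7.0
eef_pos: [617.7, 129.4, 142.6]
tool_rot: [-3.138, 0.003, 1.212]
force: [-0.1, -0.5, 0.3]
width: 34.5
gripper_force: 0.0
clock: 7.67
eef_pos: [619.6, 130.0, 145.6]
tool_rot: [3.141, -0.0, 1.213]
force: [0.4, -0.7, 1.8]
width: 10.7
gripper_force: 58.9
clock: 8.25
eef_pos: [620.9, 130.4, 197.2]
tool_rot: [3.138, -0.003, 1.213]
force: [-0.2, 1.0, -1.7]
width: 10.8
gripper_force: 58.9
```

View pics/s2.png

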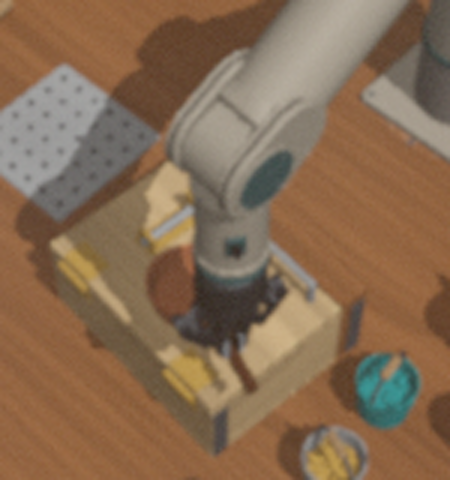

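The pan is held: the opening is 10.8 mm under load and the bowl is off the lid. Next I carry it to the plate.

```bash

python3 -m handwheel '[{"delta_pos":[0,0,1],"yaw":0},{"delta_pos":[0,0,1.5],"yaw":0},{"delta_pos":[0,0,1.5],"yaw":0},{"delta_pos":[0,-0.5,1],"yaw":0},{"delta_pos":[-0.3,-1,0],"yaw":0},{"delta_pos":[-0.7,-2,0],"yaw":0},{"delta_pos":[-0.7,-2,0],"yaw":0},{"delta_pos":[-0.7,-2,0],"yaw":0},{"delta_pos":[-0.7,-2,0],"yaw":0},{"delta_pos":[-0.7,-2,0],"yaw":0}]'
python3 -m handwheel '[{"delta_pos":[-0.7,-2,0],"yaw":0},{"delta_pos":[-0.7,-2,0],"yaw":0},{"delta_pos":[-0.7,-2,0],"yaw":0},{"delta_pos":[-0.7,-2,0],"yaw":0},{"delta_pos":[-0.7,-2,0],"yaw":0},{"delta_pos":[-0.7,-2,0],"yaw":0},{"delta_pos":[-0.7,-2,0],"yaw":0},{"delta_pos":[-0.7,-2,0],"yaw":0},{"delta_pos":[-0.7,-2,0],"yaw":0},{"delta_pos":[-0.7,-2,0],"yaw":0}]'
python3 -m handwheel '[{"delta_pos":[-0.7,-2,0],"yaw":0},{"delta_pos":[-0.7,-2,0],"yaw":0},{"delta_pos":[-0.7,-2,0],"yaw":0},{"delta_pos":[-0.5,-1.5,0],"yaw":0},{"delta_pos":[0,0,0],"yaw":0},{"delta_pos":[0,0,0],"yaw":0},{"delta_pos":[0,0,0],"yaw":0}]'
python3 - <<'E'
from h import *
s=status.read_state(); im=get_image("wrist"); p=cloud(im,s); c=im["color"]; np.savez("w.npz",c=c,p=p); save(im,"w3",None,1.2)
E
```

```text
clock: 9.13
eef_pos: [579.6, 13.1, 243.5]
tool_rot: [-3.14, 0.001, 1.212]
force: [-0.1, -0.2, -2.6]
width: 11.0
gripper_force: 58.8
clock: 9.97
eef_pos: [509.2, -186.3, 243.5]
tool_rot: [-3.14, 0.0, 1.212]
force: [-0.4, -0.1, -2.1]
width: 11.1
gripper_force: 58.8
clock: 10.55
eef_pos: [484.6, -259.0, 243.6]
tool_rot: [-3.14, -0.001, 1.213]
force: [-0.7, -0.0, -3.0]
width: 11.0
gripper_force: 58.8
```

View pics/w3.png

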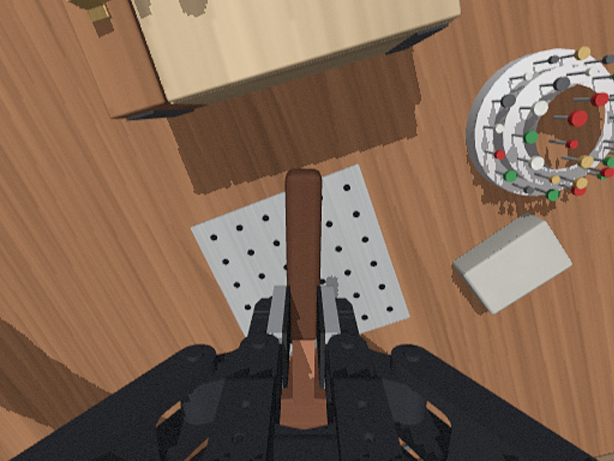

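The pan is gripped at its grip's inner end and the handle runs up to (252,142) native. The plate is visible around (250,220). I'll check the tilt and the plate position.

```bash
python3 - <<'E'
from h import *
d=np.load("w.npz");p=d["p"]
for v in range(145,275,12): print(v,p[v,253].round(1))
c=d["c"];hsv=cv2.cvtColor(c,cv2.COLOR_RGB2HSV).astype(int);z=p[...,2]
m=(abs(z-4.5)<4)&(hsv[...,1]<50)&(p[...,0]<600)&(p[...,1]<-200); q=p[m][:,:2]; print(q.min(0),q.max(0),np.percentile(q,[1,99],axis=0))
E
```

```text
145 [ 505.  -205.6  269.8]
157 [ 503.1 -210.5  270.7]
169 [ 501.2 -215.6  271.1]
181 [ 499.3 -220.6  272.1]
193 [ 497.1 -226.6  270.1]
205 [ 494.9 -232.3  269.7]
217 [ 492.7 -238.3  269. ]
229 [ 490.6 -243.8  270.2]
241 [ 488.1 -250.5  268.8]
253 [ 485.6 -257.1  268.1]
265 [ 483.1 -263.8  267.8]
[ 345.60620208 -681.61217397] [ 548.65266905 -257.41512119] [[ 349.25476025 -454.57016457]
 [ 546.55023438 -259.30842355]]
```

```bash

python3 -m handwheel '[{"delta_pos":[0,0,-2],"yaw":0},{"delta_pos":[0,0,-3.5],"yaw":0},{"delta_pos":[0,0,-3.5],"yaw":0},{"delta_pos":[0,0,-3.5],"yaw":0},{"delta_pos":[0,0,-3.5],"yaw":0},{"delta_pos":[0,0,-2.5],"yaw":0},{"delta_pos":[0,0,-1.5],"yaw":0},{"delta_pos":[0,0,-1],"yaw":0},{"delta_pos":[0,0,-0.5],"yaw":0},{"delta_pos":[0,0,-0.3],"yaw":0}]'
python3 -m handwheel '[{"delta_pos":[0,0,-0.2],"yaw":0},{"delta_pos":[0,0,-0.2],"yaw":0},{"delta_pos":[0,0,-0.2],"yaw":0},{"delta_pos":[0,0,-0.1],"yaw":0},{"delta_pos":[0,0,0],"yaw":0},{"delta_pos":[0,0,0],"yaw":0},{"delta_pos":[0,0,0],"yaw":0}]'
```

```text
clock: 11.43
eef_pos: [485.6, -259.4, 26.0]
tool_rot: [3.142, -0.0, 1.214]
force: [0.4, -0.5, -0.9]
width: 11.3
gripper_force: 58.8
clock: 12.02
eef_pos: [485.6, -259.9, 19.5]
tool_rot: [3.141, -0.0, 1.213]
force: [0.3, 0.5, -0.8]
width: 11.2
gripper_force: 59.3
```

```bash

python3 -m handwheel '[{"delta_pos":[0,0,-0.1],"yaw":0},{"delta_pos":[0,0,-0.1],"yaw":0},{"delta_pos":[0,0,0],"yaw":0},{"delta_pos":[0,0,0],"yaw":0}]'
python3 -m handwheel '[{"delta_pos":[0,0,0],"yaw":0},{"delta_pos":[0,0,0],"yaw":0},{"delta_pos":[0,0,0],"yaw":0},{"delta_pos":[0,0,0],"yaw":0},{"delta_pos":[0,0,0],"yaw":0},{"delta_pos":[0,0,0],"yaw":0}]' -0.2
python3 -m handwheel '[{"delta_pos":[0,0,1],"yaw":0},{"delta_pos":[0,0,2],"yaw":0},{"delta_pos":[0,0,3.5],"yaw":0},{"delta_pos":[0,0,3.5],"yaw":0},{"delta_pos":[0,0,3.5],"yaw":0},{"delta_pos":[0,0,3.5],"yaw":0},{"delta_pos":[0,0,3.5],"yaw":0},{"delta_pos":[0,0,1.5],"yaw":0},{"delta_pos":[0,0,0],"yaw":0}]'
python3 - <<'E'
from h import *
s=status.read_state(); im=get_image("top"); p=cloud(im); c=im["color"]; save(im,"t2",(320,150,420,260),4)
x,y,z=[p[...,i] for i in range(3)]; hsv=cv2.cvtColor(c,cv2.COLOR_RGB2HSV).astype(int)
m=(abs(x-449)<100)&(abs(y+356)<100)&(hsv[...,0]<14)&(hsv[...,1]>90); q=p[m]; print(m.sum(), np.percentile(q,[2,50,98],axis=0).round(1))
r=q[(q[:,2]>36)]; print(r.mean(0), cv2.minEnclosingCircle(r[np.hypot(r[:,0]-450,r[:,1]+354)<56][:,:2].astype(np.float32)))
E
```

```text
clock: 12.35
eef_pos: [485.6, -259.6, 17.5]
tool_rot: [3.141, -0.0, 1.213]
force: [0.6, 2.5, 4.5]
width: 10.7
gripper_force: 59.8
clock: 12.85
eef_pos: [485.0, -259.9, 17.1]
tool_rot: [-3.141, 0.0, 1.213]
force: [-0.6, -0.2, 0.1]
width: 34.1
gripper_force: 0.0
clock: 13.6
eef_pos: [487.1, -261.4, 242.1]
tool_rot: [3.133, 0.0, 1.212]
force: [0.1, 0.0, -0.2]
width: 34.3
gripper_force: 0.0
39 [[ 454.8 -283.8   -2.8]
 [ 485.  -258.9   39.3]
 [ 545.5 -256.5  662.7]]
[ 484.84774047 -268.51764024  130.62171867] ((0.0, 0.0), 0.0)
```

View pics/t2.png

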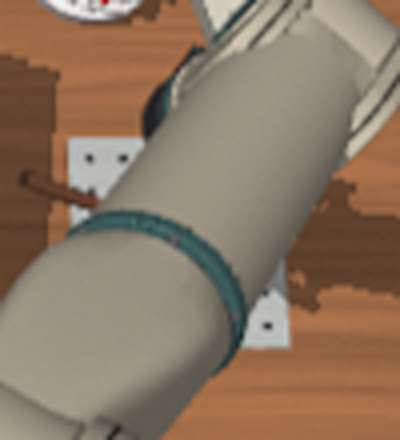

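```bash

python3 -m handwheel '[{"delta_pos":[0,2,0],"yaw":-0.12},{"delta_pos":[0,2,0],"yaw":-0.12},{"delta_pos":[0,2,0],"yaw":-0.12},{"delta_pos":[0,2,0],"yaw":-0.12},{"delta_pos":[-0.2,2,0],"yaw":-0.12},{"delta_pos":[-0.2,2,0],"yaw":-0.12},{"delta_pos":[-0.2,2,0],"yaw":-0.12},{"delta_pos":[-0.2,2,0],"yaw":-0.12},{"delta_pos":[0,2,0],"yaw":-0.12},{"delta_pos":[0,1.3,0],"yaw":-0.12}]'
python3 -m handwheel '[{"delta_pos":[0,0,0],"yaw":-0.108},{"delta_pos":[0,0,0],"yaw":0},{"delta_pos":[0,0,0],"yaw":0}]'
python3 - <<'E'
from h import *
s=status.read_state(); print(np.round(s["eef_pos"],1)); im=get_image("wrist"); p=cloud(im,s); save(im,"w4",None,1.0)
x,y,z=[p[...,i] for i in range(3)]
g=(z>165)&(z<185)&(np.hypot(x-477,y+69)<28); print("knob",g.sum(),p[g].mean(0) if g.sum() else 0)
g=(z>140)&(abs(y+75)<40)&(x>380)&(x<560)&(z<185)
B=np.array([[.9955,-.0945],[.0945,.9955]]); q=(p[g][:,:2]-[537.2,-4.9])@B.T
for a in range(-140,20,6):
    k=(q[:,0]>=a)&(q[:,0]<a+6)
    if k.sum(): print(a,k.sum(),np.percentile(q[k,1],[2,98]).round(),np.percentile(p[g][k,2],[50,97]).round())
im=get_image("top"); p=cloud(im); c=im["color"]; save(im,"t3",(320,150,420,260),3)
x,y,z=[p[...,i] for i in range(3)]; hsv=cv2.cvtColor(c,cv2.COLOR_RGB2HSV).astype(int)
m=(abs(x-449)<100)&(abs(y+356)<100)&(hsv[...,0]<14)&(hsv[...,1]>90)&(z>30); q=p[m]; print(m.sum()); r=q[np.hypot(q[:,0]-450,q[:,1]+354)<58]; print(r[:,2].min(),r[:,2].max(),cv2.minEnclosingCircle(r[:,:2].astype(np.float32)),cv2.minEnclosingCircle(r[:,:2].astype(np.float32)))
E
```

```text
clock: 14.48
eef_pos: [475.8, -64.2, 235.9]
tool_rot: [-3.14, 0.003, 0.008]
force: [-0.9, 0.5, -0.7]
width: 33.9
gripper_force: 0.0
clock: 14.73
eef_pos: [476.3, -66.7, 236.3]
tool_rot: [3.141, 0.002, -0.092]
force: [-0.1, 0.4, -0.2]
width: 34.1
gripper_force: 0.0
[476.3 -66.7 236.3]
knob 473 [475.72240463 -69.72991816 175.54513384]
-128 136 [-86. -55.] [157. 158.]
-122 218 [-85. -55.] [157. 159.]
-116 353 [-86. -55.] [153. 158.]
-110 77 [-76. -65.] [148. 150.]
-104 74 [-76. -65.] [148. 150.]
-98 75 [-83. -57.] [154. 155.]
-92 251 [-84. -57.] [154. 156.]
-86 180 [-83. -58.] [148. 155.]
-80 54 [-76. -65.] [148. 150.]
-68 42 [-75. -65.] [177. 178.]
-62 157 [-78. -63.] [177. 178.]
-56 233 [-79. -62.] [176. 178.]
-50 225 [-76. -65.] [160. 177.]
-44 96 [-76. -65.] [148. 150.]
-38 97 [-76. -65.] [148. 150.]
-32 97 [-76. -65.] [148. 150.]
-26 102 [-76. -65.] [148. 150.]
-20 103 [-76. -65.] [148. 150.]
-14 107 [-76. -65.] [148. 149.]
-8 113 [-76. -65.] [148. 149.]
-2 117 [-76. -65.] [148. 150.]
4 119 [-76. -65.] [148. 150.]
10 192 [-83. -57.] [154. 155.]
16 305 [-84. -57.] [154. 155.]
154
30.07411706191965 48.792274743352436 ((451.78106689453125, -352.423583984375), 55.45573425292969) ((451.78106689453125, -352.423583984375), 55.45573425292969)
```

View pics/w4.png

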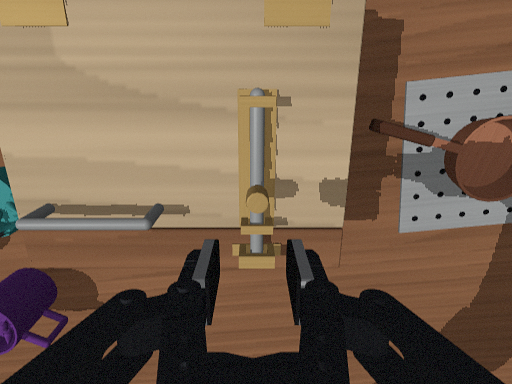

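The knob is at native (257,199), at the front with the bolt home, and the pan stands on the plate at (490,155). I grip the knob across and draw it back along the box's x axis.

```bash

python3 -m handwheel '[{"delta_pos":[-0.1,-0.3,-2.5],"yaw":0},{"delta_pos":[0,0,-2.5],"yaw":0},{"delta_pos":[0,0,-1.5],"yaw":0},{"delta_pos":[0,0,-1.2],"yaw":0},{"delta_pos":[0,0,0],"yaw":0},{"delta_pos":[0,0,0],"yaw":0}]'
python3 -m handwheel '[{"delta_pos":[0,0,0],"yaw":0},{"delta_pos":[0,0,0],"yaw":0},{"delta_pos":[0,0,0],"yaw":0},{"delta_pos":[0,0,0],"yaw":0},{"delta_pos":[0,0,0],"yaw":0},{"delta_pos":[0,0,0],"yaw":0}]' -1
python3 -m handwheel '[{"delta_pos":[0.6,-0.06,0],"yaw":0},{"delta_pos":[0.6,-0.06,0],"yaw":0},{"delta_pos":[0.6,-0.06,0],"yaw":0},{"delta_pos":[0.6,-0.05,0],"yaw":0},{"delta_pos":[0.6,-0.05,0],"yaw":0},{"delta_pos":[0.4,-0.04,0],"yaw":0},{"delta_pos":[0.2,-0.02,0],"yaw":0},{"delta_pos":[0,0,0],"yaw":0},{"delta_pos":[0,0,0],"yaw":0}]'
```

```text
clock: 15.33
eef_pos: [475.8, -70.5, 160.1]
tool_rot: [3.142, 0.001, -0.096]
force: [0.1, -0.0, 0.3]
width: 34.1
gripper_force: 0.0
clock: 15.83
eef_pos: [476.3, -69.7, 160.4]
tool_rot: [-3.141, -0.0, -0.095]
force: [-0.5, 0.2, 0.2]
width: -0.1
gripper_force: 0.0
clock: 16.58
eef_pos: [511.9, -73.3, 160.1]
tool_rot: [3.142, 0.0, -0.095]
force: [0.2, 0.6, 0.1]
width: 0.0
gripper_force: 0.0
```

```bash

python3 -m handwheel '[{"delta_pos":[-0.5,0,2],"yaw":0},{"delta_pos":[-1,0.1,2],"yaw":0},{"delta_pos":[-1,0.1,1.5],"yaw":0},{"delta_pos":[-1,0.1,1.5],"yaw":0},{"delta_pos":[0,0,0],"yaw":0},{"delta_pos":[0,0,0],"yaw":0}]' -0.2
cat > knob.py <<'E'
from h import *
s=status.read_state(); print(np.round(s["eef_pos"],1)); im=get_image("wrist"); p=cloud(im,s); save(im,"w5",None,1.0)
x,y,z=[p[...,i] for i in range(3)]; B=np.array([[.9955,-.0945],[.0945,.9955]])
g=(z>165)&(z<185)&(np.hypot(x-490,y+70)<40); q=(p[g][:,:2]-[537.2,-4.9])@B.T; print("knob",g.sum(),p[g].mean(0),q.mean(0),np.percentile(q,[2,98],axis=0))
E
python3 knob.py
```

```text
clock: 17.08
eef_pos: [477.3, -69.9, 230.7]
tool_rot: [-3.141, -0.002, -0.095]
force: [1.2, 0.2, -0.2]
width: 34.2
gripper_force: 0.0
[477.3 -69.9 230.7]
knob 491 [475.92157686 -69.87802725 175.48113285] [-54.86224667 -70.47643712] [[-64.00907538 -78.57771017]
 [-48.00007898 -62.7920451 ]]
```

The knob hasn't moved, so the fingers closed above it. I'll go deeper, with the grasp point at the knob's middle.

```bash

python3 -m handwheel '[{"delta_pos":[-0.1,0,-2.5],"yaw":0},{"delta_pos":[0,0,-2.5],"yaw":0},{"delta_pos":[0,0,-1.5],"yaw":0},{"delta_pos":[0,0,-1],"yaw":0},{"delta_pos":[0,0,-0.8],"yaw":0},{"delta_pos":[0,0,0],"yaw":0},{"delta_pos":[0,0,0],"yaw":0}]'
python3 -m handwheel '[{"delta_pos":[0,0,0],"yaw":0},{"delta_pos":[0,0,0],"yaw":0},{"delta_pos":[0,0,0],"yaw":0},{"delta_pos":[0,0,0],"yaw":0},{"delta_pos":[0,0,0],"yaw":0},{"delta_pos":[0,0,0],"yaw":0}]' -1
```

```text
clock: 17.72
eef_pos: [476.4, -70.5, 147.1]
tool_rot: [3.141, 0.0, -0.096]
force: [0.7, 0.1, 1.1]
width: 33.9
gripper_force: 0.0
clock: 18.22
eef_pos: [476.9, -70.3, 148.1]
tool_rot: [-3.141, -0.002, -0.095]
force: [-0.8, -0.0, 6.7]
width: 14.3
gripper_force: 58.7
```

```bash

python3 -m handwheel '[{"delta_pos":[0.6,-0.06,0],"yaw":0},{"delta_pos":[0.6,-0.06,0],"yaw":0},{"delta_pos":[0.6,-0.06,0],"yaw":0},{"delta_pos":[0.6,-0.05,0],"yaw":0},{"delta_pos":[0.6,-0.05,0],"yaw":0},{"delta_pos":[0.4,-0.04,0],"yaw":0},{"delta_pos":[0.1,-0.01,0],"yaw":0},{"delta_pos":[0,0,0],"yaw":0},{"delta_pos":[0,0,0],"yaw":0}]'
python3 -m handwheel '[{"delta_pos":[0,0,0],"yaw":0},{"delta_pos":[0,0,0],"yaw":0},{"delta_pos":[0,0,0],"yaw":0},{"delta_pos":[0,0,0],"yaw":0}]' -0.2
python3 -m handwheel '[{"delta_pos":[-0.2,0,2],"yaw":0},{"delta_pos":[-1,0.1,2.5],"yaw":0},{"delta_pos":[-1,0.1,2],"yaw":0},{"delta_pos":[-1,0.1,2],"yaw":0},{"delta_pos":[0,0,0],"yaw":0},{"delta_pos":[0,0,0],"yaw":0}]'
python3 knob.py
```

```text
clock: 18.97
eef_pos: [511.7, -73.6, 148.1]
tool_rot: [-3.141, -0.001, -0.095]
force: [-0.8, 0.8, 6.0]
width: 14.0
gripper_force: 58.8
clock: 19.3
eef_pos: [511.1, -73.4, 147.1]
tool_rot: [3.142, 0.0, -0.095]
force: [0.2, 0.2, 0.3]
width: 34.2
gripper_force: 0.0
clock: 19.8
eef_pos: [479.6, -70.3, 232.9]
tool_rot: [-3.141, -0.002, -0.095]
force: [1.7, 0.6, -0.7]
width: 34.0
gripper_force: 0.0
[479.6 -70.3 232.9]
knob 504 [510.03225577 -73.0140323  175.92495872] [-20.60871333 -70.37487099] [[-29.14203622 -78.49055866]
 [-13.21882541 -62.61195036]]
```

The bolt is drawn about 34 mm, with the knob now at box x ≈ -21. Next I grip the lid's bar handle.

```bash

python3 -m handwheel '[{"delta_pos":[-0.1,1.1,0],"yaw":0.121},{"delta_pos":[-0.1,1.1,0],"yaw":0.121},{"delta_pos":[-0.1,1.1,0],"yaw":0.121},{"delta_pos":[-0.1,1.1,0],"yaw":0.121},{"delta_pos":[-0.1,1.1,0],"yaw":0.121},{"delta_pos":[-0.1,1.1,0],"yaw":0.121},{"delta_pos":[-0.1,1.1,0],"yaw":0.121},{"delta_pos":[-0.1,1.1,0],"yaw":0.121},{"delta_pos":[-0.1,1.1,0],"yaw":0.121},{"delta_pos":[-0.1,1.1,0],"yaw":0.121}]'
python3 -m handwheel '[{"delta_pos":[-0.1,1.1,0],"yaw":0.121},{"delta_pos":[-0.1,1.1,-1],"yaw":0.121},{"delta_pos":[0,1.1,-2],"yaw":0.119},{"delta_pos":[0,0,-2],"yaw":0},{"delta_pos":[0,0,-2],"yaw":0},{"delta_pos":[0,0,-1],"yaw":0},{"delta_pos":[0,0,-0.5],"yaw":0},{"delta_pos":[0,0,0],"yaw":0},{"delta_pos":[0,0,0],"yaw":0}]'
python3 -m handwheel '[{"delta_pos":[0,0,0],"yaw":0},{"delta_pos":[0,0,0],"yaw":0},{"delta_pos":[0,0,0],"yaw":0},{"delta_pos":[0,0,0],"yaw":0},{"delta_pos":[0,0,0],"yaw":0},{"delta_pos":[0,0,0],"yaw":0}]' -1
```

```text
clock: 20.68
eef_pos: [468.8, 40.2, 231.0]
tool_rot: [-3.14, 0.001, 1.121]
force: [-0.4, 0.7, -0.3]
width: 34.4
gripper_force: 0.0
clock: 21.43
eef_pos: [467.2, 72.3, 146.8]
tool_rot: [-3.141, 0.0, 1.475]
force: [-0.5, -0.3, -0.3]
width: 33.8
gripper_force: 0.0
clock: 21.93
eef_pos: [465.7, 72.8, 147.9]
tool_rot: [-3.139, -0.001, 1.476]
force: [-4.4, -0.1, 5.8]
width: 4.3
gripper_force: 53.8
```

```bash

python3 -m handwheel '[{"delta_pos":[0.48,-0.05,1.6],"yaw":0},{"delta_pos":[0.6,-0.06,1.55],"yaw":0},{"delta_pos":[0.75,-0.07,1.5],"yaw":0},{"delta_pos":[0.88,-0.08,1.4],"yaw":0},{"delta_pos":[0,0,0],"yaw":0}]'
```

```text
clock: 22.35
eef_pos: [498.2, 69.9, 210.9]
tool_rot: [3.133, -0.002, 1.476]
force: [1.2, -0.1, 0.6]
width: 0.2
gripper_force: 0.0
```

The bar slipped out because the pads caught it too high. I'll look at where the lid is and retry deeper.

```bash

python3 -m handwheel '[{"delta_pos":[-1,0.1,2.5],"yaw":0},{"delta_pos":[-1,0.1,1],"yaw":0},{"delta_pos":[-0.7,0.05,0],"yaw":0},{"delta_pos":[0,0,0],"yaw":0},{"delta_pos":[0,0,0],"yaw":0}]' -0.2
cat > bar.py <<'E'
from h import *
s=status.read_state(); print(np.round(s["eef_pos"],1)); im=get_image("wrist"); p=cloud(im,s); save(im,"w6",None,1.0)
x,y,z=[p[...,i] for i in range(3)]; B=np.array([[.9955,-.0945],[.0945,.9955]])
q=(p[...,:2]-[537.2,-4.9])@B.T
for a in range(-100,100,20):
    g=(abs(q[...,0]-a)<4)&(abs(q[...,1]+20)<20); print(a,g.sum(),np.median(z[g]).round(1) if g.sum() else None)
g=(z>155)&(z<320)&(q[...,0]<-20)&(q[...,0]>-100)&(q[...,1]>20)&(q[...,1]<125)&(im["z_map"]>100); print("bar",g.sum(),np.percentile(q[g],[5,50,95],axis=0).round(),np.percentile(z[g],[5,50,95]).round(1))
E
python3 bar.py
```

```text
clock: 22.77
eef_pos: [466.5, 72.7, 242.0]
tool_rot: [-3.141, -0.0, 1.476]
force: [-0.3, -0.4, 0.3]
width: 34.4
gripper_force: 0.0
[466.5  72.7 242. ]
-100 269 132.3
-80 240 132.8
-60 277 132.8
-40 8 132.9
-20 1 132.6
0 226 132.8
20 275 132.8
40 277 132.7
60 276 132.8
80 271 132.8
bar 7647 [[-98.  49.]
 [-60.  80.]
 [-35. 103.]] [171.  300.4 319.3]
```

```bash

python3 -m handwheel '[{"delta_pos":[0,0,-2.5],"yaw":0},{"delta_pos":[0,0,-3],"yaw":0},{"delta_pos":[0,0,-2.5],"yaw":0},{"delta_pos":[0,0,-1.3],"yaw":0},{"delta_pos":[0,0,-0.8],"yaw":0},{"delta_pos":[0,0,-0.2],"yaw":0},{"delta_pos":[0,0,0],"yaw":0},{"delta_pos":[0,0,0],"yaw":0}]'
python3 -m handwheel '[{"delta_pos":[0,0,0],"yaw":0},{"delta_pos":[0,0,0],"yaw":0},{"delta_pos":[0,0,0],"yaw":0},{"delta_pos":[0,0,0],"yaw":0},{"delta_pos":[0,0,0],"yaw":0},{"delta_pos":[0,0,0],"yaw":0}]' -1
python3 -m handwheel '[{"delta_pos":[0,0,0.3],"yaw":0},{"delta_pos":[0,0,0],"yaw":0}]'
```

```text
clock: 23.48
eef_pos: [468.0, 72.3, 140.2]
tool_rot: [3.14, -0.0, 1.476]
force: [-0.1, 0.5, -0.7]
width: 34.3
gripper_force: 0.0
clock: 23.98
eef_pos: [465.7, 72.8, 140.5]
tool_rot: [-3.139, -0.001, 1.476]
force: [-3.6, 0.5, 7.7]
width: 7.2
gripper_force: 58.8
clock: 24.15
eef_pos: [466.3, 72.7, 143.0]
tool_rot: [-3.14, -0.0, 1.476]
force: [-3.1, 0.2, 0.1]
width: 7.4
gripper_force: 59.7
```

```bash

python3 -m handwheel '[{"delta_pos":[0.4,-0.04,1.3],"yaw":0},{"delta_pos":[0.3,-0.03,0.78],"yaw":0},{"delta_pos":[0.3,-0.03,0.78],"yaw":0},{"delta_pos":[0.37,-0.04,0.75],"yaw":0},{"delta_pos":[0.37,-0.04,0.75],"yaw":0},{"delta_pos":[0,0,0],"yaw":0}]'
```

```text
clock: 24.65
eef_pos: [483.9, 71.0, 187.6]
tool_rot: [-3.139, -0.001, 1.476]
force: [-7.8, 1.9, 4.6]
width: 6.9
gripper_force: 59.6
```

```bash

python3 -m handwheel '[{"delta_pos":[0.44,-0.04,0.7],"yaw":0},{"delta_pos":[0.44,-0.04,0.7],"yaw":0},{"delta_pos":[0.5,-0.05,0.67],"yaw":0},{"delta_pos":[0.5,-0.05,0.67],"yaw":0},{"delta_pos":[0.55,-0.05,0.62],"yaw":0},{"delta_pos":[0.55,-0.05,0.62],"yaw":0},{"delta_pos":[0.6,-0.06,0.57],"yaw":0},{"delta_pos":[0.6,-0.06,0.57],"yaw":0},{"delta_pos":[0,0,0],"yaw":0}]'
```

```text
clock: 25.4
eef_pos: [523.5, 67.3, 238.7]
tool_rot: [-3.134, -0.002, 1.476]
force: [-13.6, 3.4, 8.1]
width: 7.1
gripper_force: 59.6
```

```bash

python3 -m handwheel '[{"delta_pos":[0.65,-0.06,0.52],"yaw":0},{"delta_pos":[0.65,-0.06,0.52],"yaw":0},{"delta_pos":[0.7,-0.07,0.46],"yaw":0},{"delta_pos":[0.7,-0.07,0.46],"yaw":0},{"delta_pos":[0.73,-0.07,0.39],"yaw":0},{"delta_pos":[0.73,-0.07,0.39],"yaw":0},{"delta_pos":[0,0,0],"yaw":0}]'
python3 -m handwheel '[{"delta_pos":[0.77,-0.07,0.33],"yaw":0},{"delta_pos":[0.77,-0.07,0.33],"yaw":0},{"delta_pos":[0.79,-0.07,0.26],"yaw":0},{"delta_pos":[0.79,-0.07,0.26],"yaw":0},{"delta_pos":[0,0,0],"yaw":0}]'
```

```text
clock: 25.98
eef_pos: [565.5, 63.5, 268.3]
tool_rot: [-3.136, -0.003, 1.476]
force: [-17.0, 3.3, 19.4]
width: 7.0
gripper_force: 59.7
clock: 26.4
eef_pos: [600.3, 60.3, 282.3]
tool_rot: [3.139, -0.004, 1.476]
force: [-12.0, 2.5, 23.3]
width: 7.2
gripper_force: 60.2
```

```bash

python3 -m handwheel '[{"delta_pos":[0.8,-0.08,0.25],"yaw":0},{"delta_pos":[0.8,-0.08,0.25],"yaw":0},{"delta_pos":[0.82,-0.08,0.15],"yaw":0},{"delta_pos":[0.82,-0.08,0.15],"yaw":0},{"delta_pos":[0,0,0],"yaw":0}]'
python3 -m handwheel '[{"delta_pos":[0.83,-0.08,0.05],"yaw":0},{"delta_pos":[0.83,-0.08,0.05],"yaw":0},{"delta_pos":[0.83,-0.08,0],"yaw":0},{"delta_pos":[0.83,-0.08,0],"yaw":0},{"delta_pos":[0,0,0],"yaw":0}]'
```

```text
clock: 26.82
eef_pos: [633.9, 57.1, 288.9]
tool_rot: [3.136, -0.002, 1.476]
force: [-4.8, 3.1, 11.2]
width: 6.2
gripper_force: 59.2
clock: 27.23
eef_pos: [668.9, 53.7, 290.1]
tool_rot: [3.132, -0.002, 1.476]
force: [0.1, 2.4, 7.2]
width: 5.3
gripper_force: 58.9
```

```bash

python3 -m handwheel '[{"delta_pos":[0,0,0],"yaw":0},{"delta_pos":[0,0,0],"yaw":0},{"delta_pos":[0,0,0],"yaw":0}]' -0.2
python3 -m handwheel '[{"delta_pos":[0,0,1],"yaw":0},{"delta_pos":[0,0,2],"yaw":0},{"delta_pos":[0,0,2.5],"yaw":0},{"delta_pos":[0,0,2.5],"yaw":0},{"delta_pos":[-2,0.4,2],"yaw":0},{"delta_pos":[-4,0.4,0],"yaw":0},{"delta_pos":[-4,0.4,0],"yaw":0},{"delta_pos":[-4,0.4,0],"yaw":0},{"delta_pos":[-4,0.4,0],"yaw":0},{"delta_pos":[0,0,0],"yaw":0}]'
cat > lid.py <<'E'
from h import *
import sys
B=np.array([[.9955,-.0945],[.0945,.9955]])
for n in ["top","scene"]:
    im=get_image(n); p=cloud(im); q=(p[...,:2]-[537.2,-4.9])@B.T; z=p[...,2]
    g=(z>150)&(z<335)&(q[...,0]>20)&(q[...,0]<190)&(abs(q[...,1])<150)&(abs(q[...,1]-70)>70)
    if n=="scene": save(im,sys.argv[1],(180,80,390,320),2.4)
    a=np.arctan2(z[g]-120,107-q[...,0][g]); print(n,g.sum(),"lid angle",np.percentile(a,[10,50,90]).round(2), "z",np.percentile(z[g],[50,98]))
E
python3 lid.py s3
```

```text
clock: 27.48
eef_pos: [666.1, 52.6, 287.0]
tool_rot: [3.138, 0.001, 1.475]
force: [0.4, 0.6, -0.0]
width: 34.0
gripper_force: 0.0
clock: 28.32
eef_pos: [476.9, 73.3, 385.9]
tool_rot: [-3.134, -0.003, 1.477]
force: [0.1, -0.1, 0.2]
width: 34.2
gripper_force: 0.0
top 611 lid angle [1.39 1.41 1.52] z [300.42685854 327.6685945 ]
scene 1151 lid angle [1.47 1.53 1.73] z [259.77785711 326.76944586]
```

View pics/s3.png

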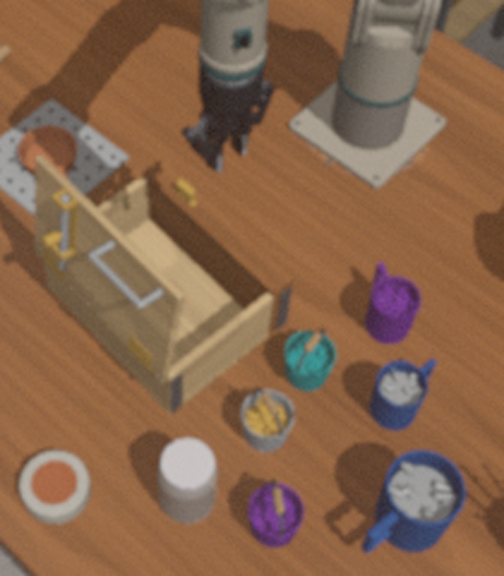

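The lid stands open at about 1.4 rad, the box is empty and the pan is on the plate. I now head for pail2, at about (110,175) in this crop's native pixels, next to the turquoise one.

```bash

python3 -m handwheel '[{"delta_pos":[1.1,2.1,-0.5],"yaw":-0.032},{"delta_pos":[1.1,2.1,-2],"yaw":-0.032},{"delta_pos":[1.1,2.1,-2],"yaw":-0.032},{"delta_pos":[1.1,2.1,-2],"yaw":-0.032},{"delta_pos":[1.1,2.1,-2],"yaw":-0.032},{"delta_pos":[1.1,2.1,-2],"yaw":-0.032},{"delta_pos":[1.1,2.1,-2],"yaw":-0.032},{"delta_pos":[1.1,2.1,-2],"yaw":-0.033},{"delta_pos":[1.1,1.8,-2],"yaw":0},{"delta_pos":[0,0,0],"yaw":0}]'
python3 -m handwheel '[{"delta_pos":[0,0,0],"yaw":0},{"delta_pos":[0,0,0],"yaw":0}]'
cat > pail.py <<'E'
from h import *
from scipy.optimize import least_squares
s=status.read_state(); print(np.round(s["eef_pos"],1),np.round(s["tool_rot"],3)); im=get_image("wrist"); p=cloud(im,s); save(im,"w7",None,1.2)
x,y,z=[p[...,i] for i in range(3)]; w=np.hypot(x-580,y-260)<60
g=w&(z>95)&(z<112); print("grip",g.sum(),p[g].mean(0).round(1),cv2.minAreaRect(p[g][:,:2].astype(np.float32)))
q=p[w&(z>62)&(z<72)][:,:2]; f=least_squares(lambda a:np.hypot(q[:,0]-a[0],q[:,1]-a[1])-38,q.mean(0),loss="soft_l1"); print("rim",f.x,np.abs(f.fun).mean())
E
python3 pail.py
```

```text
clock: 29.25
eef_pos: [584.5, 264.1, 215.3]
tool_rot: [-3.138, 0.002, 1.224]
force: [-1.2, 0.6, -0.1]
width: 33.7
gripper_force: 0.0
clock: 29.42
eef_pos: [585.4, 258.1, 221.0]
tool_rot: [3.14, 0.001, 1.218]
force: [0.3, -0.4, -0.0]
width: 34.3
gripper_force: 0.0
[585.4 258.1 221. ] [3.140e+00 1.000e-03 1.218e+00]
grip 552 [580.  262.6 104. ] ((578.853515625, 260.4908142089844), (57.933021545410156, 11.42822551727295), 69.59437561035156)
rim [579.49716556 261.36153134] 1.3286194316792195
```

View pics/w7.png

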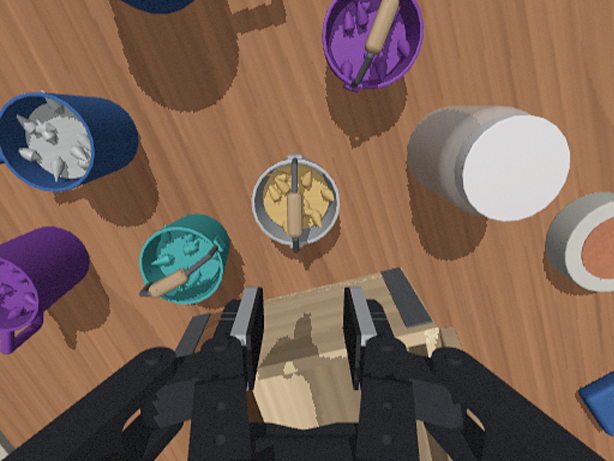

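Wrist view: the steel pail with brass findings is at (246,168) native and its grip lies along the pads. It is the correct one. Going down to grasp it.

```bash

python3 -m handwheel '[{"delta_pos":[-0.6,0.3,-2.5],"yaw":0},{"delta_pos":[0,0,-3.5],"yaw":0},{"delta_pos":[0,0,-3.5],"yaw":0},{"delta_pos":[0,0,-2.5],"yaw":0},{"delta_pos":[0,0,-1.5],"yaw":0},{"delta_pos":[0,0,-1],"yaw":0},{"delta_pos":[0,0,0],"yaw":0},{"delta_pos":[0,0,0],"yaw":0}]'
python3 -m handwheel '[{"delta_pos":[0,0,0],"yaw":0},{"delta_pos":[0,0,0],"yaw":0},{"delta_pos":[0,0,0],"yaw":0},{"delta_pos":[0,0,0],"yaw":0},{"delta_pos":[0,0,0],"yaw":0},{"delta_pos":[0,0,0],"yaw":0}]' -1
python3 -m handwheel '[{"delta_pos":[0,0,0.4],"yaw":0},{"delta_pos":[0,0,0.4],"yaw":0},{"delta_pos":[0,0,0.4],"yaw":0},{"delta_pos":[0,0,0.4],"yaw":0},{"delta_pos":[0,0,0],"yaw":0},{"delta_pos":[0,0,0],"yaw":0}]'
```

```text
clock: 30.13
eef_pos: [579.0, 262.0, 76.9]
tool_rot: [3.14, -0.001, 1.218]
force: [0.4, -0.5, -0.6]
width: 34.5
gripper_force: 0.0
clock: 30.63
eef_pos: [579.8, 262.3, 77.6]
tool_rot: [3.138, -0.002, 1.218]
force: [1.1, -2.3, 6.9]
width: 9.5
gripper_force: 61.3
clock: 31.13
eef_pos: [577.8, 262.5, 91.9]
tool_rot: [3.142, -0.0, 1.219]
force: [-0.2, -0.3, -2.8]
width: 9.7
gripper_force: 60.2
```

```bash

python3 -m handwheel '[{"delta_pos":[0,0,1],"yaw":0},{"delta_pos":[0,0,2],"yaw":0},{"delta_pos":[0,0,2.5],"yaw":0},{"delta_pos":[0,0,2.5],"yaw":0},{"delta_pos":[0,0,2.5],"yaw":0},{"delta_pos":[0,0,2],"yaw":0},{"delta_pos":[0,0,1],"yaw":0},{"delta_pos":[-0.4,-1,0.5],"yaw":0},{"delta_pos":[-0.6,-2,0],"yaw":0},{"delta_pos":[-0.6,-2,0],"yaw":0}]'
python3 -m handwheel '[{"delta_pos":[-0.6,-2,0],"yaw":0},{"delta_pos":[-0.6,-2,0],"yaw":0},{"delta_pos":[-0.6,-2,0],"yaw":0},{"delta_pos":[-0.6,-2,0],"yaw":0},{"delta_pos":[-0.6,-2,0],"yaw":0},{"delta_pos":[-0.6,-2,0],"yaw":0},{"delta_pos":[-0.6,-2,0],"yaw":0},{"delta_pos":[-0.6,-1.5,0],"yaw":0},{"delta_pos":[-0.2,-1,0],"yaw":0},{"delta_pos":[0,0,0],"yaw":0}]'
python3 -m handwheel '[{"delta_pos":[0,0,-1],"yaw":0},{"delta_pos":[0,0,-2],"yaw":0},{"delta_pos":[0,0,-2],"yaw":0},{"delta_pos":[0,0,-2],"yaw":0},{"delta_pos":[0,0,-2],"yaw":0},{"delta_pos":[0,0,-1.5],"yaw":0},{"delta_pos":[0,0,-1],"yaw":0},{"delta_pos":[0,0,0],"yaw":0}]'
```

```text
clock: 31.97
eef_pos: [560.5, 211.6, 230.9]
tool_rot: [-3.14, 0.001, 1.22]
force: [0.5, -0.6, -2.8]
width: 9.6
gripper_force: 60.2
clock: 32.8
eef_pos: [510.4, 44.2, 231.3]
tool_rot: [-3.14, 0.002, 1.215]
force: [-0.0, 0.6, -2.7]
width: 9.5
gripper_force: 60.2
clock: 33.47
eef_pos: [510.3, 48.6, 114.1]
tool_rot: [-3.137, 0.002, 1.22]
force: [-0.7, 0.1, -2.0]
width: 9.9
gripper_force: 60.2
```

```bash

python3 -m handwheel '[{"delta_pos":[0,0,-0.8],"yaw":0},{"delta_pos":[0,0,-0.6],"yaw":0},{"delta_pos":[0,0,-0.4],"yaw":0},{"delta_pos":[0,0,-0.2],"yaw":0},{"delta_pos":[0,0,-0.2],"yaw":0},{"delta_pos":[0,0,-0.2],"yaw":0},{"delta_pos":[0,0,0],"yaw":0},{"delta_pos":[0,0,0],"yaw":0}]'
```

```text
clock: 34.13
eef_pos: [512.0, 47.4, 92.9]
tool_rot: [3.141, -0.0, 1.219]
force: [-0.3, -0.7, -2.1]
width: 9.2
gripper_force: 60.2
```

```bash

python3 -m handwheel '[{"delta_pos":[0,0,-0.2],"yaw":0},{"delta_pos":[0,0,-0.1],"yaw":0},{"delta_pos":[0,0,-0.1],"yaw":0},{"delta_pos":[0,0,0],"yaw":0},{"delta_pos":[0,0,0],"yaw":0}]'
python3 -m handwheel '[{"delta_pos":[0,0,0],"yaw":0},{"delta_pos":[0,0,0],"yaw":0},{"delta_pos":[0,0,0],"yaw":0},{"delta_pos":[0,0,0],"yaw":0}]' -0.2
python3 -m handwheel '[{"delta_pos":[0,0,0.5],"yaw":0},{"delta_pos":[0,0,1.5],"yaw":0},{"delta_pos":[0,0,3],"yaw":0},{"delta_pos":[0,0,3.5],"yaw":0},{"delta_pos":[0,0,3.5],"yaw":0},{"delta_pos":[0,0,3.5],"yaw":0},{"delta_pos":[0,0,0.5],"yaw":0},{"delta_pos":[0,0,0],"yaw":0}]'
```

```text
clock: 34.55
eef_pos: [512.5, 47.2, 89.5]
tool_rot: [3.14, -0.001, 1.218]
force: [-1.0, -0.5, 5.3]
width: 9.7
gripper_force: 61.1
clock: 34.88
eef_pos: [511.9, 47.5, 88.7]
tool_rot: [3.142, -0.0, 1.219]
force: [0.4, -0.1, -0.1]
width: 34.1
gripper_force: 0.0
clock: 35.55
eef_pos: [513.6, 47.5, 251.4]
tool_rot: [3.137, -0.003, 1.219]
force: [0.3, 0.5, 0.3]
width: 34.0
gripper_force: 0.0
```

Pail2 is in the box. Now mug1, the small blue mug.

```bash

python3 -m handwheel '[{"delta_pos":[-0.8,2.2,0],"yaw":0.118},{"delta_pos":[-0.8,2.2,0],"yaw":0.118},{"delta_pos":[-0.8,2.2,0],"yaw":0.118},{"delta_pos":[-0.8,2.2,0],"yaw":0.118},{"delta_pos":[-0.8,2.2,0],"yaw":0.118},{"delta_pos":[-0.8,2.2,0],"yaw":0.118},{"delta_pos":[-0.8,2.2,0],"yaw":0.118},{"delta_pos":[-0.8,2.2,0],"yaw":0.118},{"delta_pos":[-0.8,2.2,0],"yaw":0.118},{"delta_pos":[-0.8,2.2,0],"yaw":0.118}]'
python3 -m handwheel '[{"delta_pos":[-0.8,2.2,0],"yaw":0.118},{"delta_pos":[-0.8,2.2,0],"yaw":0.118},{"delta_pos":[-0.8,2.2,0],"yaw":0.118},{"delta_pos":[-0.8,2.2,0],"yaw":0.118},{"delta_pos":[-0.8,2.2,0],"yaw":0.118},{"delta_pos":[0,0,0],"yaw":0},{"delta_pos":[0,0,0],"yaw":0}]'
cat > mug.py <<'E'
from h import *
from scipy.optimize import least_squares
s=status.read_state(); print(np.round(s["eef_pos"],1),np.round(s["tool_rot"],3)); im=get_image("wrist"); p=cloud(im,s); save(im,"w8",None,1.2)
x,y,z=[p[...,i] for i in range(3)]; w=np.hypot(x-418,y-376)<55
q=p[w&(z>83)&(z<93)][:,:2]; f=least_squares(lambda a:np.hypot(q[:,0]-a[0],q[:,1]-a[1])-37,q.mean(0),loss="soft_l1"); o=f.x; print("rim",o,len(q),np.abs(f.fun).mean())
hsv=cv2.cvtColor(im["color"],cv2.COLOR_RGB2HSV).astype(int)
d=np.hypot(x-o[0],y-o[1]); g=(d>43)&(d<80)&(z>60)&(z<90)&(hsv[...,0]>95)&(hsv[...,0]<128)&(hsv[...,1]>90)
m=p[g].mean(0); print("ear",g.sum(),m.round(1),cv2.minAreaRect(p[g][:,:2].astype(np.float32)),"ang",np.arctan2(m[1]-o[1],m[0]-o[0]))
a=np.arctan2(m[1]-o[1],m[0]-o[0]); print("grip pt",o+56*np.array([np.cos(a),np.sin(a)]))
E
python3 mug.py
```

```text
clock: 36.38
eef_pos: [430.2, 267.9, 247.1]
tool_rot: [-3.139, -0.001, 2.405]
force: [0.6, 0.6, 0.6]
width: 34.4
gripper_force: 0.0
clock: 36.97
eef_pos: [390.2, 377.9, 247.0]
tool_rot: [-3.139, -0.003, 2.991]
force: [0.7, -0.6, -0.9]
width: 34.3
gripper_force: 0.0
[390.2 377.9 247. ] [-3.139e+00 -3.000e-03  2.991e+00]
rim [415.29403043 377.06912463] 725 1.115318760984667
ear 251 [357.9 384.3  78.2] ((358.5939636230469, 384.4237365722656), (9.742581367492676, 28.276521682739258), 82.15528106689453) ang 3.0158408362376403
grip pt [359.7362258  384.09268101]
```

View pics/w8.png

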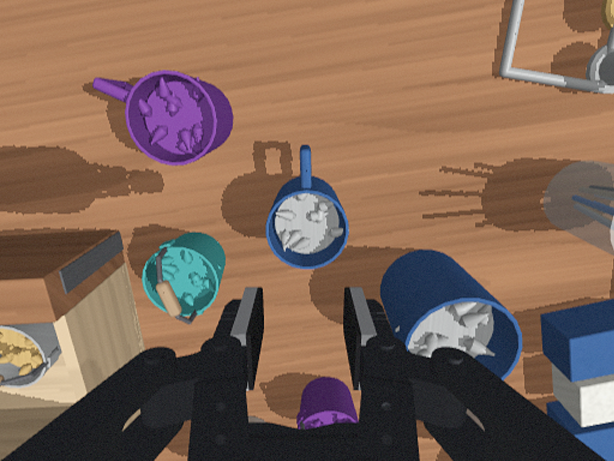

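The small blue mug is at native (256,187) with its ear up at (255,140). The bigger blue one at (375,265) and the purple mugs are look-alikes. Grasping the small blue mug's ear.

```bash

python3 -m handwheel '[{"delta_pos":[-1.5,0.3,-2.5],"yaw":0.015},{"delta_pos":[-1.5,0.3,-3.5],"yaw":0},{"delta_pos":[0,0,-3.5],"yaw":0},{"delta_pos":[0,0,-3.5],"yaw":0},{"delta_pos":[0,0,-3],"yaw":0},{"delta_pos":[0,0,-2.3],"yaw":0},{"delta_pos":[0,0,-1],"yaw":0},{"delta_pos":[0,0,-0.5],"yaw":0},{"delta_pos":[0,0,0],"yaw":0},{"delta_pos":[0,0,0],"yaw":0}]'
python3 -m handwheel '[{"delta_pos":[0,0,0],"yaw":0},{"delta_pos":[0,0,0],"yaw":0},{"delta_pos":[0,0,0],"yaw":0},{"delta_pos":[0,0,0],"yaw":0},{"delta_pos":[0,0,0],"yaw":0},{"delta_pos":[0,0,0],"yaw":0}]' -1
python3 -m handwheel '[{"delta_pos":[0,0,0.3],"yaw":0},{"delta_pos":[0,0,0.3],"yaw":0},{"delta_pos":[0,0,0.4],"yaw":0},{"delta_pos":[0,0,0.4],"yaw":0},{"delta_pos":[0,0,0],"yaw":0},{"delta_pos":[0,0,0],"yaw":0}]'
```

```text
clock: 37.85
eef_pos: [362.7, 383.6, 51.6]
tool_rot: [3.141, 0.001, 3.003]
force: [0.3, 0.8, 0.7]
width: 34.3
gripper_force: 0.0
clock: 38.35
eef_pos: [362.4, 384.2, 52.1]
tool_rot: [3.139, 0.001, 3.004]
force: [-0.8, -0.5, 6.3]
width: 7.4
gripper_force: 58.9
clock: 38.85
eef_pos: [361.9, 383.5, 65.0]
tool_rot: [3.141, 0.0, 3.004]
force: [-0.8, -0.5, -3.5]
width: 7.2
gripper_force: 58.6
```

```bash

python3 -m handwheel '[{"delta_pos":[0,0,1],"yaw":0},{"delta_pos":[0,0,2],"yaw":0},{"delta_pos":[0,0,2.5],"yaw":0},{"delta_pos":[0,0,2.5],"yaw":0},{"delta_pos":[0,0,2.5],"yaw":0},{"delta_pos":[0,0,2.5],"yaw":0},{"delta_pos":[0,0,2],"yaw":0},{"delta_pos":[0,0,1],"yaw":0},{"delta_pos":[0,0,0],"yaw":0},{"delta_pos":[0,0,0],"yaw":0}]'
python3 - <<'E'
from h import *
s=status.read_state(); im=get_image("wrist"); p=cloud(im,s); T=np.array(s["eef_pos"])
hsv=cv2.cvtColor(im["color"],cv2.COLOR_RGB2HSV).astype(int)
g=(abs(p[...,2]-T[2]-37)<20)&(np.hypot(p[...,0]-T[0]-53,p[...,1]-T[1]+7)<45)&(hsv[...,0]>95)&(hsv[...,0]<128)&(hsv[...,1]>90); q=p[g]; q=q[q[:,2]>np.median(q[:,2])-6]
A=np.c_[q[:,:2]-T[:2],np.ones(len(q))]; print(T,len(q),np.linalg.lstsq(A,q[:,2]-T[2],rcond=None)[0],np.percentile(q,[2,98],axis=0)-T)
E
```

```text
clock: 39.68
eef_pos: [361.6, 383.1, 224.6]
tool_rot: [-3.142, -0.0, 3.004]
force: [-0.2, 0.1, -2.2]
width: 7.4
gripper_force: 58.8
[361.58835943 383.13456513 224.56569585] 473 [ 0.70952133 -0.09823328 19.08985196] [[ 8.77525957 -6.11562807 25.36268092]
 [19.1993362   1.7900102  36.7481547 ]]
```

```bash

python3 -m handwheel '[{"delta_pos":[0.3,-1,0],"yaw":0},{"delta_pos":[0.6,-2,0],"yaw":0},{"delta_pos":[0.6,-2,0],"yaw":0},{"delta_pos":[0.6,-2,0],"yaw":0},{"delta_pos":[0.6,-2,0],"yaw":0},{"delta_pos":[0.6,-2,0],"yaw":0},{"delta_pos":[0.6,-2,0],"yaw":0},{"delta_pos":[0.6,-2,0],"yaw":0},{"delta_pos":[0.6,-2,0],"yaw":0},{"delta_pos":[0.6,-2,0],"yaw":0}]'
python3 -m handwheel '[{"delta_pos":[0.6,-2,0],"yaw":0},{"delta_pos":[0.6,-2,0],"yaw":0},{"delta_pos":[0.6,-2,0],"yaw":0},{"delta_pos":[0.6,-2,0],"yaw":0},{"delta_pos":[0.6,-2,0],"yaw":0},{"delta_pos":[0.6,-2,0],"yaw":0},{"delta_pos":[0.6,-2,0],"yaw":0},{"delta_pos":[0.6,-2,0],"yaw":0},{"delta_pos":[0.5,-2,0],"yaw":0},{"delta_pos":[0.5,-2,0],"yaw":0}]'
python3 -m handwheel '[{"delta_pos":[0.5,-2,0],"yaw":0},{"delta_pos":[0.5,-2,0],"yaw":0},{"delta_pos":[0.2,-1,0],"yaw":0},{"delta_pos":[0,0,0],"yaw":0},{"delta_pos":[0,0,0],"yaw":0},{"delta_pos":[0,0,0],"yaw":0}]'
python3 - <<'E'
from h import *
im=get_image("scene"); save(im,"s4",(180,80,380,270),3)
E
```

```text
clock: 40.57
eef_pos: [418.1, 190.9, 223.5]
tool_rot: [-3.139, -0.002, 3.003]
force: [-0.1, -0.1, -2.5]
width: 7.4
gripper_force: 58.8
clock: 41.4
eef_pos: [475.6, -8.6, 223.4]
tool_rot: [-3.14, -0.003, 3.003]
force: [-0.6, -0.1, -3.2]
width: 7.6
gripper_force: 58.8
clock: 41.9
eef_pos: [488.1, -55.1, 224.2]
tool_rot: [3.141, -0.002, 3.005]
force: [-1.0, -0.1, -3.8]
width: 7.4
gripper_force: 58.8
```

View pics/s4.png

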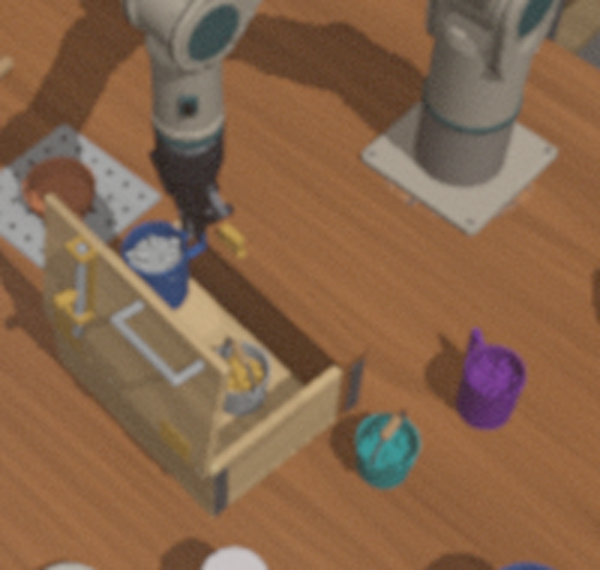

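The mug hangs upright over the box, at about (232,165) native, and pail2 stands inside. Lowering the mug.

```bash

python3 -m handwheel '[{"delta_pos":[0,0,-1],"yaw":0},{"delta_pos":[0,0,-2],"yaw":0},{"delta_pos":[0,0,-2.5],"yaw":0},{"delta_pos":[0,0,-2.5],"yaw":0},{"delta_pos":[0,0,-2.5],"yaw":0},{"delta_pos":[0,0,-2],"yaw":0},{"delta_pos":[0,0,-1],"yaw":0},{"delta_pos":[0,0,-0.5],"yaw":0},{"delta_pos":[0,0,-0.5],"yaw":0},{"delta_pos":[0,0,-0.3],"yaw":0}]'
python3 -m handwheel '[{"delta_pos":[0,0,-0.3],"yaw":0},{"delta_pos":[0,0,-0.2],"yaw":0},{"delta_pos":[0,0,-0.2],"yaw":0},{"delta_pos":[0,0,-0.2],"yaw":0},{"delta_pos":[0,0,0],"yaw":0},{"delta_pos":[0,0,0],"yaw":0},{"delta_pos":[0,0,0],"yaw":0}]'
```

```text
clock: 42.78
eef_pos: [489.6, -56.2, 77.0]
tool_rot: [3.141, 0.001, 3.004]
force: [0.7, 1.8, -2.7]
width: 7.3
gripper_force: 58.8
clock: 43.37
eef_pos: [489.0, -56.6, 67.8]
tool_rot: [3.142, 0.0, 3.004]
force: [-0.4, 0.7, -3.1]
width: 7.5
gripper_force: 58.8
```

```bash

python3 -m handwheel '[{"delta_pos":[0,0,-0.15],"yaw":0},{"delta_pos":[0,0,-0.1],"yaw":0},{"delta_pos":[0,0,-0.1],"yaw":0},{"delta_pos":[0,0,0],"yaw":0},{"delta_pos":[0,0,0],"yaw":0}]'
python3 -m handwheel '[{"delta_pos":[0,0,-0.1],"yaw":0},{"delta_pos":[0,0,0],"yaw":0},{"delta_pos":[0,0,0],"yaw":0}]'
```

```text
clock: 43.78
eef_pos: [487.8, -56.6, 64.3]
tool_rot: [-3.142, -0.002, 3.004]
force: [-3.5, -0.2, 2.6]
width: 7.5
gripper_force: 59.5
clock: 44.03
eef_pos: [487.8, -56.6, 64.2]
tool_rot: [3.141, -0.001, 3.004]
force: [-5.7, 0.9, 14.0]
width: 7.6
gripper_force: 60.7
```

```bash

python3 -m handwheel '[{"delta_pos":[0,0,0],"yaw":0},{"delta_pos":[0,0,0],"yaw":0},{"delta_pos":[0,0,0],"yaw":0},{"delta_pos":[0,0,0],"yaw":0}]' -0.2
python3 -m handwheel '[{"delta_pos":[0,0,0.5],"yaw":0},{"delta_pos":[0,0,1.5],"yaw":0},{"delta_pos":[0,0,3],"yaw":0},{"delta_pos":[0,0,3.5],"yaw":0},{"delta_pos":[0,0,4],"yaw":0},{"delta_pos":[0,0,4],"yaw":0},{"delta_pos":[0,0,4],"yaw":0},{"delta_pos":[0,0,4],"yaw":0},{"delta_pos":[0,0,4],"yaw":0},{"delta_pos":[0,0,4],"yaw":0}]'
python3 -m handwheel '[{"delta_pos":[0,0,1.5],"yaw":0.04},{"delta_pos":[0,0,0],"yaw":0},{"delta_pos":[0,0,0],"yaw":0}]' -1
cat > chk.py <<'E'
from h import *
from scipy.optimize import least_squares
B=np.array([[.9955,-.0945],[.0945,.9955]])
for n in ["wrist","scene","top"]:
    s=status.read_state(); im=get_image(n); p=cloud(im,s); q=(p[...,:2]-[537.2,-4.9])@B.T; z=p[...,2]
    for nm,o,R,zr in [("pail",(-31,50),38,78),("mug",(10,-60),37,100)]:
        g=(np.hypot(q[...,0]-o[0],q[...,1]-o[1])<55)&(abs(z-zr)<5); a=q[g]
        if g.sum()<20: continue
        f=least_squares(lambda c:np.hypot(a[:,0]-c[0],a[:,1]-c[1])-R,a.mean(0),loss="soft_l1"); d=f.x
        k=abs(f.fun)<3; A=np.c_[a[k]-d,np.ones(k.sum())]; print(n,nm,k.sum(),d.round(1),"tilt,z",np.linalg.lstsq(A,z[g][k],rcond=None)[0].round(3))
E
python3 chk.py; python3 lid.py s5
```

```text
clock: 44.37
eef_pos: [489.8, -56.6, 63.2]
tool_rot: [3.142, 0.001, 3.004]
force: [0.5, 0.4, 0.5]
width: 34.2
gripper_force: 0.0
clock: 45.2
eef_pos: [488.3, -56.6, 390.9]
tool_rot: [3.141, 0.001, 3.004]
force: [0.8, 0.1, -0.1]
width: 34.3
gripper_force: 0.0
clock: 45.45
eef_pos: [489.0, -56.6, 403.9]
tool_rot: [3.141, 0.002, 3.043]
force: [-0.9, -0.5, -0.6]
width: 0.2
gripper_force: 0.0
wrist pail 357 [-31.1  46.4] tilt,z [-8.0000e-03 -7.0000e-03  7.7875e+01]
wrist mug 342 [  8.6 -58.3] tilt,z [-8.0000e-03  2.0000e-03  9.9842e+01]
scene pail 42 [-26.4  46.4] tilt,z [ 4.0000e-03 -1.5000e-02  7.7518e+01]
top pail 62 [-32.9  46.1] tilt,z [-2.0000e-03  1.3000e-02  7.7503e+01]
top 190 lid angle [1.38 1.41 1.45] z [285.05135623 328.37775413]
scene 1146 lid angle [1.47 1.53 1.73] z [259.77880326 326.88433953]
```

Both vessels stand upright on the box floor, with the pail's rim at z 78 and the mug's at z 100. Now I go over and behind the lid and push it shut.

```bash

python3 -m handwheel '[{"delta_pos":[2.5,0.3,0],"yaw":0},{"delta_pos":[2.5,0.3,0],"yaw":0},{"delta_pos":[2.5,0.3,0],"yaw":0},{"delta_pos":[2.5,0.3,0],"yaw":0},{"delta_pos":[2.5,0.3,0],"yaw":0},{"delta_pos":[2.5,0.3,0],"yaw":0},{"delta_pos":[2.5,0.3,0],"yaw":0},{"delta_pos":[1.5,0.2,0],"yaw":0},{"delta_pos":[0,0,0],"yaw":0},{"delta_pos":[0,0,0],"yaw":0}]'
python3 -m handwheel '[{"delta_pos":[0,0,-2],"yaw":0},{"delta_pos":[0,0,-3],"yaw":0},{"delta_pos":[0,0,-3],"yaw":0},{"delta_pos":[0,0,-3],"yaw":0},{"delta_pos":[0,0,-1.9],"yaw":0},{"delta_pos":[0,0,0],"yaw":0},{"delta_pos":[0,0,0],"yaw":0}]'
```

```text
clock: 46.53
eef_pos: [678.6, -33.5, 401.1]
tool_rot: [-3.141, -0.004, 3.044]
force: [0.2, 0.5, -0.5]
width: 0.1
gripper_force: 0.0
clock: 47.12
eef_pos: [677.6, -33.9, 274.1]
tool_rot: [-3.141, -0.002, 3.043]
force: [-0.9, 0.3, 1.4]
width: 0.4
gripper_force: 0.0
```

```bash

python3 -m handwheel '[{"delta_pos":[-1.5,0.14,0],"yaw":0},{"delta_pos":[-1.5,0.14,0],"yaw":0},{"delta_pos":[-1,0.1,0],"yaw":0},{"delta_pos":[-1.12,0.1,-0.2],"yaw":0},{"delta_pos":[-1.12,0.1,-0.2],"yaw":0},{"delta_pos":[-1.12,0.1,-0.2],"yaw":0},{"delta_pos":[0,0,0],"yaw":0}]'
python3 -m handwheel '[{"delta_pos":[-0.98,0.09,-0.37],"yaw":0},{"delta_pos":[-0.98,0.09,-0.37],"yaw":0},{"delta_pos":[-0.98,0.09,-0.37],"yaw":0},{"delta_pos":[-0.91,0.09,-0.53],"yaw":0},{"delta_pos":[-0.91,0.09,-0.53],"yaw":0},{"delta_pos":[-0.91,0.09,-0.53],"yaw":0},{"delta_pos":[0,0,0],"yaw":0}]'
python3 -m handwheel '[{"delta_pos":[-0.8,0.08,-0.67],"yaw":0},{"delta_pos":[-0.8,0.08,-0.67],"yaw":0},{"delta_pos":[-0.8,0.08,-0.67],"yaw":0},{"delta_pos":[0,0,0],"yaw":0}]'
python3 - <<'E'
from h import *
s=status.read_state(); im=get_image("scene"); p=cloud(im); B=np.array([[.9955,-.0945],[.0945,.9955]]); q=(p[...,:2]-[537.2,-4.9])@B.T; z=p[...,2]
g=(q[...,1]>20)&(q[...,1]<140)&(q[...,0]>-100)&(q[...,0]<90)&(z>140)&(z<330)
print(np.percentile(np.arctan2(z[g]-120,107-q[...,0][g]),[10,30,50,70,90]).round(2))
E
```

```text
clock: 47.7
eef_pos: [605.6, -27.0, 271.4]
tool_rot: [3.141, 0.005, 3.043]
force: [0.0, -0.1, 0.0]
width: 0.1
gripper_force: 0.0
clock: 48.28
eef_pos: [548.2, -21.6, 242.4]
tool_rot: [3.141, 0.001, 3.044]
force: [0.8, -0.3, 0.1]
width: 0.3
gripper_force: 0.0
clock: 48.62
eef_pos: [524.0, -19.1, 221.4]
tool_rot: [-3.142, -0.001, 3.044]
force: [0.2, 0.3, 0.5]
width: 0.0
gripper_force: 0.0
[0.76 0.78 0.81 0.86 0.97]
```

```bash

python3 -m handwheel '[{"delta_pos":[-0.7,0.07,-0.8],"yaw":0},{"delta_pos":[-0.7,0.07,-0.8],"yaw":0},{"delta_pos":[-0.7,0.06,-0.8],"yaw":0},{"delta_pos":[-0.55,0.05,-0.9],"yaw":0},{"delta_pos":[-0.55,0.05,-0.9],"yaw":0},{"delta_pos":[-0.55,0.05,-0.9],"yaw":0},{"delta_pos":[0,0,0],"yaw":0}]'
python3 -m handwheel '[{"delta_pos":[-0.4,0.04,-0.7],"yaw":0},{"delta_pos":[-0.4,0.04,-0.7],"yaw":0},{"delta_pos":[-0.4,0.04,-0.7],"yaw":0},{"delta_pos":[0,0,0],"yaw":0}]'
```

```text
clock: 49.25
eef_pos: [486.3, -15.4, 169.6]
tool_rot: [-3.141, -0.003, 3.044]
force: [-0.6, 0.4, 0.2]
width: -0.1
gripper_force: 0.0
clock: 49.58
eef_pos: [473.1, -14.2, 147.9]
tool_rot: [-3.141, -0.004, 3.044]
force: [-1.7, -0.2, -0.2]
width: 0.2
gripper_force: 0.0
```

```bash
cat > la.py <<'E'
from h import *
for n in ["scene","wrist"]:
    s=status.read_state(); im=get_image(n); p=cloud(im,s); B=np.array([[.9955,-.0945],[.0945,.9955]]); q=(p[...,:2]-[537.2,-4.9])@B.T; z=p[...,2]
    for y0,y1 in [(-50,15),(40,140),(-140,-95)]:
        g=(q[...,1]>y0)&(q[...,1]<y1)&(q[...,0]>-95)&(q[...,0]<80)&(z>120)&(z<330)
        if g.sum()<30: continue
        r=np.polyfit(q[...,0][g],z[g],1); res=abs(np.polyval(r,q[...,0][g])-z[g]); k=res<8; r=np.polyfit(q[...,0][g][k],z[g][k],1); print(n,(y0,y1),g.sum(),k.sum(),"angle",np.arctan(-r[0]).round(3),"z at -60",np.polyval(r,-60).round(1))
E
python3 la.py
```

```text
scene (-50, 15) 866 189 angle 0.519 z at -60 207.5
scene (40, 140) 1314 999 angle 0.216 z at -60 168.3
scene (-140, -95) 463 456 angle 0.195 z at -60 166.0
wrist (-50, 15) 31610 2462 angle 0.419 z at -60 208.5
wrist (40, 140) 21987 14938 angle 0.201 z at -60 166.5
wrist (-140, -95) 11630 11517 angle 0.183 z at -60 166.0
```

The lid is at 0.19 rad and following the fingers. Pressing on down.

```bash

python3 -m handwheel '[{"delta_pos":[-0.2,0.02,-0.7],"yaw":0},{"delta_pos":[-0.2,0.02,-0.7],"yaw":0},{"delta_pos":[-0.2,0.02,-0.7],"yaw":0},{"delta_pos":[0,0,-0.5],"yaw":0},{"delta_pos":[0,0,-0.3],"yaw":0},{"delta_pos":[0,0,-0.2],"yaw":0},{"delta_pos":[0,0,0],"yaw":0},{"delta_pos":[0,0,0],"yaw":0}]'
python3 la.py
```

```text
clock: 50.35
eef_pos: [469.1, -13.8, 118.0]
tool_rot: [-3.142, -0.0, 3.044]
force: [0.5, 0.1, 0.1]
width: 0.1
gripper_force: 0.0
scene (-50, 15) 914 127 angle 0.555 z at -60 202.5
scene (40, 140) 1238 974 angle 0.056 z at -60 139.9
scene (-140, -95) 429 421 angle 0.028 z at -60 137.8
wrist (-50, 15) 30181 3754 angle 0.606 z at -60 174.8
wrist (40, 140) 21293 9815 angle 0.039 z at -60 138.6
wrist (-140, -95) 11562 11562 angle 0.035 z at -60 138.4
```

```bash

python3 -m handwheel '[{"delta_pos":[0,0,-0.2],"yaw":0},{"delta_pos":[0,0,-0.2],"yaw":0},{"delta_pos":[0,0,-0.2],"yaw":0},{"delta_pos":[0,0,-0.1],"yaw":0},{"delta_pos":[0,0,0],"yaw":0},{"delta_pos":[0,0,0],"yaw":0}]'
python3 -m handwheel '[{"delta_pos":[0,0,-0.1],"yaw":0},{"delta_pos":[0,0,0],"yaw":0},{"delta_pos":[0,0,0],"yaw":0}]'
python3 la.py
```

```text
clock: 50.95
eef_pos: [469.0, -13.7, 111.0]
tool_rot: [-3.142, -0.0, 3.044]
force: [0.8, 0.4, 0.7]
width: 0.0
gripper_force: 0.0
clock: 51.2
eef_pos: [469.1, -13.7, 110.9]
tool_rot: [3.141, 0.0, 3.044]
force: [-3.3, 0.2, 9.9]
width: -0.1
gripper_force: 5.1
scene (-50, 15) 930 113 angle 0.574 z at -60 203.8
scene (40, 140) 1235 939 angle 0.023 z at -60 134.6
scene (-140, -95) 430 426 angle 0.002 z at -60 132.6
wrist (-50, 15) 30173 3830 angle 0.594 z at -60 168.0
wrist (40, 140) 21151 9814 angle 0.004 z at -60 133.0
wrist (-140, -95) 11839 11839 angle 0.001 z at -60 132.8
```

The lid is shut: 0.00 rad, and contact reads 10 N. Now locate the knob.

```bash

python3 -m handwheel '[{"delta_pos":[0,0,1],"yaw":0},{"delta_pos":[0.5,-1,3],"yaw":0},{"delta_pos":[1,-1,3.5],"yaw":0},{"delta_pos":[1,-1,3],"yaw":0},{"delta_pos":[1,-1,2],"yaw":0},{"delta_pos":[1,-1,0],"yaw":0},{"delta_pos":[1,-1,0],"yaw":0},{"delta_pos":[1,0,0],"yaw":0},{"delta_pos":[0,0,0],"yaw":0},{"delta_pos":[0,0,0],"yaw":0}]' -0.2
sed -i 's/g=(z>165)&(z<185)&(np.hypot(x-490,y+70)<40)/g=(z>165)\&(z<185)\&(np.hypot(x-500,y+72)<45)\&(im["z_map"]>150)/' knob.py; python3 knob.py
```

```text
clock: 52.13
eef_pos: [533.7, -73.5, 234.7]
tool_rot: [3.141, -0.001, 3.044]
force: [-0.1, -0.2, -0.0]
width: 34.7
gripper_force: 0.0
[533.7 -73.5 234.7]
knob 494 [506.84704364 -72.91367575 175.80528042] [-23.7890757  -70.57596859] [[-31.159968   -78.35864465]
 [-15.41633612 -62.90590274]]
```

```bash

python3 -m handwheel '[{"delta_pos":[-1.3,0.05,-1.5],"yaw":0},{"delta_pos":[-1.2,0,-2.5],"yaw":0},{"delta_pos":[0,0,-2.5],"yaw":0},{"delta_pos":[0,0,-1.5],"yaw":0},{"delta_pos":[0,0,-0.7],"yaw":0},{"delta_pos":[0,0,0],"yaw":0},{"delta_pos":[0,0,0],"yaw":0}]'
python3 -m handwheel '[{"delta_pos":[0,0,0],"yaw":0},{"delta_pos":[0,0,0],"yaw":0},{"delta_pos":[0,0,0],"yaw":0},{"delta_pos":[0,0,0],"yaw":0},{"delta_pos":[0,0,0],"yaw":0},{"delta_pos":[0,0,0],"yaw":0}]' -1
python3 -m handwheel '[{"delta_pos":[-0.6,0.06,0],"yaw":0},{"delta_pos":[-0.6,0.06,0],"yaw":0},{"delta_pos":[-0.6,0.06,0],"yaw":0},{"delta_pos":[-0.6,0.05,0],"yaw":0},{"delta_pos":[-0.6,0.05,0],"yaw":0},{"delta_pos":[-0.3,0.03,0],"yaw":0},{"delta_pos":[0,0,0],"yaw":0},{"delta_pos":[0,0,0],"yaw":0}]'
```

```text
clock: 52.77
eef_pos: [509.1, -73.0, 148.4]
tool_rot: [3.142, -0.0, 3.044]
force: [-0.0, -0.8, 0.6]
width: 34.0
gripper_force: 0.0
clock: 53.27
eef_pos: [509.9, -73.4, 149.4]
tool_rot: [3.142, 0.002, 3.044]
force: [-1.1, 0.4, 6.4]
width: 13.9
gripper_force: 58.6
clock: 53.93
eef_pos: [476.4, -70.2, 149.3]
tool_rot: [3.142, 0.002, 3.044]
force: [-0.5, -0.5, 9.0]
width: 13.5
gripper_force: 59.0
```

Pushing on to the end stop until the force rises.

```bash

python3 -m handwheel '[{"delta_pos":[-0.15,0.01,0],"yaw":0},{"delta_pos":[-0.15,0.01,0],"yaw":0},{"delta_pos":[0,0,0],"yaw":0},{"delta_pos":[0,0,0],"yaw":0}]'
python3 -m handwheel '[{"delta_pos":[-0.15,0.01,0],"yaw":0},{"delta_pos":[-0.1,0.01,0],"yaw":0},{"delta_pos":[0,0,0],"yaw":0},{"delta_pos":[0,0,0],"yaw":0}]'
```

```text
clock: 54.27
eef_pos: [474.4, -70.1, 149.4]
tool_rot: [3.142, 0.004, 3.044]
force: [1.8, 0.1, 7.5]
width: 13.8
gripper_force: 58.9
clock: 54.6
eef_pos: [474.1, -70.0, 149.4]
tool_rot: [-3.142, 0.008, 3.044]
force: [5.6, -0.3, 4.4]
width: 13.9
gripper_force: 58.7
```

The end stop is reached: position saturates and the reaction is +5.6 N. Releasing, backing off and checking.

```bash

python3 -m handwheel '[{"delta_pos":[0,0,0],"yaw":0},{"delta_pos":[0,0,0],"yaw":0},{"delta_pos":[0,0,0],"yaw":0},{"delta_pos":[0,0,0],"yaw":0}]' -0.2
python3 -m handwheel '[{"delta_pos":[0,0,1],"yaw":0},{"delta_pos":[0,0,2.5],"yaw":0},{"delta_pos":[0.5,0,3],"yaw":0},{"delta_pos":[2,0,2],"yaw":0},{"delta_pos":[0,0,0],"yaw":0},{"delta_pos":[0,0,0],"yaw":0}]'
python3 knob.py; python3 la.py
python3 -m handwheel '[{"delta_pos":[0,2,3],"yaw":0},{"delta_pos":[0,4,2],"yaw":0},{"delta_pos":[0,4,2],"yaw":0},{"delta_pos":[0,4,1],"yaw":0},{"delta_pos":[0,4,0],"yaw":0},{"delta_pos":[0,4,0],"yaw":0},{"delta_pos":[0,4,0],"yaw":0},{"delta_pos":[-1,4,0],"yaw":0},{"delta_pos":[0,0,0],"yaw":0},{"delta_pos":[0,0,0],"yaw":0}]'
python3 - <<'E'
from h import *
im=get_image("top"); p=cloud(im); c=im["color"]; save(im,"fin",(140,90,420,270),2.8)
x,y,z=[p[...,i] for i in range(3)]; hsv=cv2.cvtColor(c,cv2.COLOR_RGB2HSV).astype(int)
m=(np.hypot(x-452,y+353)<58)&(hsv[...,0]<14)&(hsv[...,1]>90)&(z>30); r=p[m]; print(len(r),r[:,2].min(),r[:,2].max(),cv2.minEnclosingCircle(r[:,:2].astype(np.float32)))
E
```

```text
clock: 54.93
eef_pos: [469.4, -69.6, 147.8]
tool_rot: [3.142, -0.002, 3.044]
force: [0.3, 0.5, 0.4]
width: 34.3
gripper_force: 0.0
clock: 55.43
eef_pos: [496.4, -69.6, 233.8]
tool_rot: [3.141, 0.002, 3.044]
force: [-1.1, 0.6, 0.4]
width: 34.2
gripper_force: 0.0
[496.4 -69.6 233.8]
knob 493 [470.88664033 -69.52922249 175.82367429] [-59.90748802 -70.60500348] [[-67.18781747 -78.67960902]
 [-51.23876512 -62.63123881]]
scene (-50, 15) 776 130 angle 0.112 z at -60 147.7
scene (40, 140) 1215 1042 angle 0.006 z at -60 133.3
scene (-140, -95) 451 185 angle 0.035 z at -60 137.2
clock: 56.42
eef_pos: [483.3, 227.4, 308.7]
tool_rot: [-3.141, -0.004, 3.05]
force: [-0.1, -1.3, -0.1]
width: 34.1
gripper_force: 0.0
133 30.182642800933763 48.8730709378508 ((449.73626708984375, -351.59136962890625), 56.080989837646484)Traceback (most recent call last):
  File "la.py", line 7, in <module>
    r=np.polyfit(q[...,0][g],z[g],1); res=abs(np.polyval(r,q[...,0][g])-z[g]); k=res<8; r=np.polyfit(q[...,0][g][k],z[g][k],1); print(n,(y0,y1),g.sum(),k.sum(),"angle",np.arctan(-r[0]).round(3),"z at -60",np.polyval(r,-60).round(1))
                                                                                          ~~~~~~~~~~^^^^^^^^^^^^^^^^^^^^^^^^^^
    raise TypeError("expected non-empty vector for x")
TypeError: expected non-empty vector for x
```

View pics/fin.png

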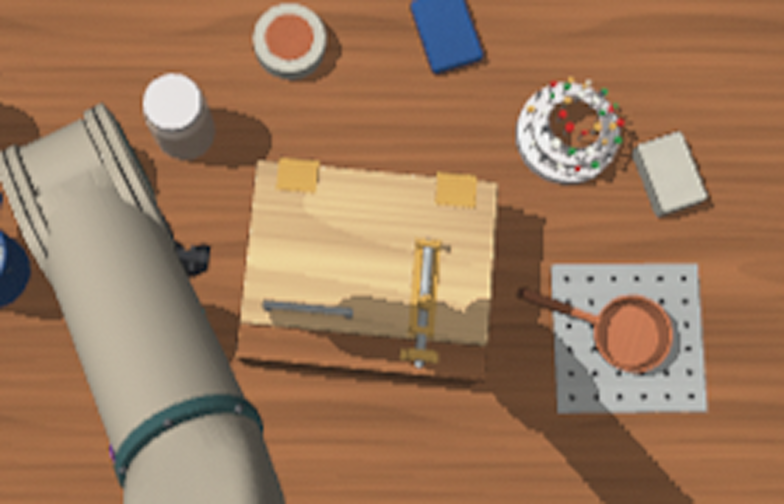

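The top view shows the lid shut with the bolt through the keeper at about (290,217), the pan on the plate, and the jar, brick and bur stand in place. The knob travelled 36 mm to its end stop. Handing in.

```bash
python3 -c "
from cell import ctrl; print(ctrl.finish_job())"
```

```text
the job is handed in; nothing more can be done
None
```

I handed the job in at about 56 s, with no verdict returned: the pan is flat on the steel plate, pail2 and mug1 (the only pail and mug of the job I found on the bench) stand upright in the strongbox, the lid is shut, the bolt is home, and the jar, brick and bur stand look undisturbed.

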